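# Hand over the drying turntable to the next batch

## Robot

A 6-joint arm with a two-finger parallel gripper is mounted at the origin on the work surface. World frame = base frame: x ahead of the robot, y to its left, z up, the work surface at z = 0. Lengths are in m, angles in degrees, forces in N, time in s.
With the tool pointing down it reaches from about 0.3 to 0.75 m from the base axis. Payload 8.5 kg.
Tool frame: the origin (TCP) lies on the centre line of the jaws, within the pads' length; the fingertips stand 17 mm ahead of it and the grasp point (between the pads) lies 2 mm behind it (env.tcp_to_tips is the distance from the TCP to the fingertips, in m); z points along the fingers, y is the line along which they close (so a half turn about z gives the same grasp; the last joint's range is limited). The gripper opens to 85 mm and grips with 20 to 120 N. Pads are 22 mm wide; open, the fingers measure 114 mm over their backs; the gripper's body (76 mm by 85 mm) begins 54 mm behind the grasp point. The pads swing forward as they close: fully open they stand 13 mm farther back than shut.
Start: joints at [-88.539, 21.807, 74.336, -0, 83.858, -12.336], TCP at [0.131, -0.534, 0.248] pointing down, gripper open.
Joint ranges: [-178.18, 178.18], [-50.72, 133.34], [12.68, 142.11], [-81.47, 261.47], [9.98, 163.14], [-165.26, 165.26]. Speed limits (degrees/s): [136.94, 136.94, 180, 180, 180, 180].

## Interface

Orientations are given as a 3x3 rotation matrix whose columns are the frame's x, y, z axes.
In Python, from rig import env gives the robot as it stands. The module is installed in compiled form; this text tells all that it offers.
- The arm moves only by the shell command python3 -m pendant 'ROWS' [FORCE]. ROWS is JSON, a list of rows, each a list of 7 numbers: the opening, from 0 (shut) to 1 (fully open), then the shift along the tool's x, y, z in m, then the turn, a rotation vector about the tool's x, y, z in rad. A call has 1 to 5 rows; each row is the pose to reach, as a shift and turn from the pose commanded when the call began, along the tool's axes at that moment; what a row does not reach only later rows make up. A row lasts 1/8 s, in which the tool goes at most 62.5 mm and 10.7 degrees, less where a joint would pass 70% of its speed; a pose out of reach is approached as far as the arm can. A call with a gripper value outside its range is refused whole. The fingers move at their own pace and stop on an object; FORCE is the grip in N (left out, the last holds). Time passes only in rows, so rows that repeat a pose let the fingers close. It gives the time, the measured TCP pose, the force, the opening and the grip force at its end, in the units of the state.
- env.observe(): the state, without advancing time (a new reading comes with each control period).
- env.get_image(name): name is "scene" or "top" or "wrist"; returns a dict with "image" (480x640x3 uint8, blue, green, red), "fx", "fy", "cx", "cy" (pixels), "k1" (the pictures are not rectified: a ray, as slopes to the right and down, at radius r is drawn at 1 + k1 r^2 times it, then the intrinsics apply), "pose" (4x4, takes a point from camera to world coordinates). Camera axes: x right, y up, looking along -z (the intrinsics and any distortion apply to the point x, -y, -z); pixel columns grow to the right and rows downward; lengths in m; the calibration is good to about 2 mm. A picture is of the moment at which its call begins. There is no depth.
- env.close_job(): hands the job in; it is judged then, once.
Trained networks look in the newest picture that a camera, given by its name, has taken for a name from the list of things; names that differ only in an ending like _2 or _b are one class to them, and where a whole thing is asked for, a point or a joint stands for the part that bears it (a point fixed in the world has none). Each returns a list of dicts, best first, with "conf" (0 to 1); they miss things now and then, are a little off and sometimes report something else, mostly with a low value. They report only what shows in the picture. A call takes as long as a camera call.
- env.find_in(camera, thing): "bbox" ([centre column, centre row, width, height] in pixels, round what is visible of it).
- env.trace(camera, thing): "mask" (480x640 bool, what is visible of it) and "bbox" ([centre column, centre row, width, height] in pixels, round what is visible of it).
- env.tip_of(camera, thing): "centre" ([column, row] in pixels: a listed point, or the origin of a listed thing).
The state is a dict: "time_s": time; "q": joint angles; "qvel": joint speeds; "joint_efforts": joint torques, N m; "position": TCP position; "tool_rot": TCP orientation; "ft_force": force on the tool from outside, world axes, zero at the start; "wrist_torque": the same for the moment, N m; "grip_width": finger opening in m; "gripper_force": force on a finger pad.
Only numpy, scipy, OpenCV 4.12 (cv2) and the standard library are available. Lean on these libraries where they do the work, as an engineer would, in place of code of your own. Each camera call takes 0.05 s, during which the arm holds its last target. There are 200 camera calls.

## Task

Take the dried vase off the drying turntable and stand it upright in the wooden tray. Then put the turntable in gear: push its gear knob fully home and rock the platter by its hub until the sprung tooth drops all the way into mesh; after that stand every clay pumpkin on the mat upright on the platter. Last, turn the timer dial so that it stands as many clicks clockwise past its long zero mark as there are pumpkins on the platter, and leave the cup, the jar and the brush where they are.

Things in the scene. Friction and masses are not known exactly. Their poses are not given: they have to be found in the camera images.
- machine: drying turntable, a white box 264 (x) by 422 (y) by 50 high, fixed to the bench. Origin on the platter's spindle axis at bench level; z up. Box spans x -132 to 132, y -200 to 222. The platter is in the middle, the gear knob near the -y end, the timer dial on a grey column (72 square, top 110 above the bench) near the +y end.
- platter_top (a point): centre of the platter's top, 80 above the bench, axes as the machine's. Aluminium disc with a rim 6 high (inner radius 112); things can stand on it 40 to 80 from its centre. Below it a ring gear: 24 steel teeth (15 degree pitch, 14 wide, gaps 16 to 20) show from above around the disc, at radius 116 to 130.
- platter (a joint): platter angle, rad, positive counter-clockwise from above. Turns by hand: 0.12 N m, or 0.25 while the sprung tooth presses on it. At 0 and every 0.262 rad a gear tooth faces the sprung tooth; midway, at 0.131 and every 0.262 from there, a gap does (within 0.03). Starts within 0.06 of 0, tooth facing tooth. In mesh it is locked, with 0.02 play.
- hub_grip (a point): on the spindle axis, 106 above the bench: height at which to grip the hub, a black upright bar 60 long (along this point's x), 18 thick (y), from 80 to 116 above the bench, fixed on the platter and turning with it.
- gear_knob (a joint): travel of the gear slide along the machine's +y to the platter, m: 0 out, 0.018 fully home. Friction of 8 N holds it where left. It carries a sprung tooth: if that meets a gear tooth (after 4 mm) its spring yields, so the knob can still be pushed home with about 14 N and stays; the tooth snaps in when the platter turns until a gap faces it.
- gear_grip (a point): on the axis of the gear knob, 106 above the bench, axes as the machine's. The knob is a black upright cylinder, diameter 30, from 78 to 118 above the bench; the slide below it (34 wide) runs between two steel rails that reach 63 above the bench.
- tooth_tip (a point): tip of the sprung tooth, a steel bar 11 wide on the slide that points along the machine's +y at the ring gear. In the machine's frame its y is -0.134 with the knob out, about -0.130 when it stands blocked on a gear tooth, and -0.116 when it is fully in mesh.
- dial (a joint): angle of the timer dial, rad, positive clockwise seen from above; 0 when its pointer is at the long zero mark, one click every pi/6 rad (30 degrees, one tick mark each). A click takes about 0.13 N m and the dial springs into the nearest click when released. Stops at -1.35 and 3.5. Starts up to 2 clicks before or at the zero mark.
- dial_grip (a point): on the dial's vertical axis, 139 above the bench: height at which to grip the dial's black bar, 46 long (along this point's x), 14 thick (y), from 119 to 153 above the bench.
- dial_pointer (a point): white-marked end of the dial's bar, 22.5 from its axis. At dial 0 it points along the machine's -x, to the long mark.
- tray: shallow open wooden tray, 150 square, walls 6 thick and 14 high, floor 6 thick, fixed on the bench. Origin at the centre of its underside.
- vase: grey clay bud vase, 100 tall: round belly up to 66 wide in the lower 50, straight neck, diameter 23, from 66 to 90, lip of diameter 33 at the top; 0.22 kg. Origin at the centre of its flat underside (foot diameter 58), z up. Starts standing on the platter.
- pumpkin1: grey clay pumpkin, one of two to four alike (absent ones give None): ribbed round body, diameter 57 and 42 tall, with a stalk on top, diameter 16, from 42 to 75 above the foot (slightly flared to 19 in the top 6); 0.14 kg. Origin at the centre of its flat underside, z up the stalk; upright when z points up. Starts standing on the green mat.
- pumpkin2: grey clay pumpkin, one of two to four alike (absent ones give None): ribbed round body, diameter 57 and 42 tall, with a stalk on top, diameter 16, from 42 to 75 above the foot (slightly flared to 19 in the top 6); 0.14 kg. Origin at the centre of its flat underside, z up the stalk; upright when z points up. Starts standing on the green mat.
- pumpkin3: grey clay pumpkin, one of two to four alike (absent ones give None): ribbed round body, diameter 57 and 42 tall, with a stalk on top, diameter 16, from 42 to 75 above the foot (slightly flared to 19 in the top 6); 0.14 kg. Origin at the centre of its flat underside, z up the stalk; upright when z points up. Starts standing on the green mat.
- pumpkin4: grey clay pumpkin, one of two to four alike (absent ones give None): ribbed round body, diameter 57 and 42 tall, with a stalk on top, diameter 16, from 42 to 75 above the foot (slightly flared to 19 in the top 6); 0.14 kg. Origin at the centre of its flat underside, z up the stalk; upright when z points up. Starts standing on the green mat.
- coffee_cup: bystander: white lidded paper cup, 105 tall, 85 wide; origin at its underside.
- glaze_jar: bystander: small jar with grey lid, 85 tall, 64 wide; origin at its underside.
- clay_brush: bystander: wooden brush, 170 long, lying on the bench; origin at the middle.

How it is judged (in metres and radians):
On the way, in this order (a step that is already met when the one before it is completed fails the run):
1. the dried vase stands upright in the tray, released (x of vase in the frame of tray between -0.045 and 0.045 m and y of vase in the frame of tray between -0.045 and 0.045 m and z of vase in the frame of tray between 0 and 0.012 m and angle between vase's own z axis and vertical below 0.2 rad and linear speed of vase below 0.03 m/s and contact force between the fingers and vase below 0.3 N), for 0.2 s.
2. the gear knob is fully home and the tooth is fully in mesh (value of joint gear_knob above 0.015 m and y of tooth_tip in the frame of machine above -0.1195 m), for 0.2 s.
3. every pumpkin stands upright on the platter, released, with the gear still in mesh (all of step 2 and horizontal distance between each of pumpkin1, pumpkin2, pumpkin3, pumpkin4 and platter_top below 0.088 m and z of pumpkin1 in the frame of platter_top between -0.007 and 0.007 m and angle between each of pumpkin1, pumpkin2, pumpkin3, pumpkin4's own z axis and vertical below 0.2 rad and linear speed of each of pumpkin1, pumpkin2, pumpkin3, pumpkin4 below 0.03 m/s and contact force between the fingers and pumpkin1 below 0.3 N and z of pumpkin2 in the frame of platter_top between -0.007 and 0.007 m and contact force between the fingers and pumpkin2 below 0.3 N and z of pumpkin3 in the frame of platter_top between -0.007 and 0.007 m and contact force between the fingers and pumpkin3 below 0.3 N and z of pumpkin4 in the frame of platter_top between -0.007 and 0.007 m and contact force between the fingers and pumpkin4 below 0.3 N), for 0.3 s.
4. the dial stands one click past the long mark for each pumpkin (((not (height (world z) of pumpkin2 below -5 m and value of joint dial above -5 rad) and (height (world z) of pumpkin3 below -5 m and value of joint dial above -5 rad) and (height (world z) of pumpkin4 below -5 m and value of joint dial above -5 rad) and value of joint dial between 0.8972 and 1.1972 rad) or ((height (world z) of pumpkin2 below -5 m and value of joint dial above -5 rad) and not (height (world z) of pumpkin3 below -5 m and value of joint dial above -5 rad) and (height (world z) of pumpkin4 below -5 m and value of joint dial above -5 rad) and value of joint dial between 0.8972 and 1.1972 rad) or ((height (world z) of pumpkin2 below -5 m and value of joint dial above -5 rad) and (height (world z) of pumpkin3 below -5 m and value of joint dial above -5 rad) and not (height (world z) of pumpkin4 below -5 m and value of joint dial above -5 rad) and value of joint dial between 0.8972 and 1.1972 rad) or (not (height (world z) of pumpkin2 below -5 m and value of joint dial above -5 rad) and not (height (world z) of pumpkin3 below -5 m and value of joint dial above -5 rad) and (height (world z) of pumpkin4 below -5 m and value of joint dial above -5 rad) and value of joint dial between 1.4208 and 1.7208 rad) or (not (height (world z) of pumpkin2 below -5 m and value of joint dial above -5 rad) and (height (world z) of pumpkin3 below -5 m and value of joint dial above -5 rad) and not (height (world z) of pumpkin4 below -5 m and value of joint dial above -5 rad) and value of joint dial between 1.4208 and 1.7208 rad) or ((height (world z) of pumpkin2 below -5 m and value of joint dial above -5 rad) and not (height (world z) of pumpkin3 below -5 m and value of joint dial above -5 rad) and not (height (world z) of pumpkin4 below -5 m and value of joint dial above -5 rad) and value of joint dial between 1.4208 and 1.7208 rad) or (not (height (world z) of pumpkin2 below -5 m and value of joint dial above -5 rad) and not (height (world z) of pumpkin3 below -5 m and value of joint dial above -5 rad) and not (height (world z) of pumpkin4 below -5 m and value of joint dial above -5 rad) and value of joint dial between 1.9444 and 2.2444 rad))), for 0.2 s.
At the end, for the whole second after the job is handed in: Vase upright (0.2 rad) on the tray floor; gear knob home (15 of 18 mm or more), tooth 10.5 of 14 mm or more in mesh; every pumpkin upright on the platter inside its rim; dial at (number of pumpkins) x pi/6 within 0.15 rad; all at rest and released (all of step 1 and all of step 3 and ((not (height (world z) of pumpkin2 below -5 m and value of joint dial above -5 rad) and (height (world z) of pumpkin3 below -5 m and value of joint dial above -5 rad) and (height (world z) of pumpkin4 below -5 m and value of joint dial above -5 rad) and value of joint dial between 0.8972 and 1.1972 rad) or ((height (world z) of pumpkin2 below -5 m and value of joint dial above -5 rad) and not (height (world z) of pumpkin3 below -5 m and value of joint dial above -5 rad) and (height (world z) of pumpkin4 below -5 m and value of joint dial above -5 rad) and value of joint dial between 0.8972 and 1.1972 rad) or ((height (world z) of pumpkin2 below -5 m and value of joint dial above -5 rad) and (height (world z) of pumpkin3 below -5 m and value of joint dial above -5 rad) and not (height (world z) of pumpkin4 below -5 m and value of joint dial above -5 rad) and value of joint dial between 0.8972 and 1.1972 rad) or (not (height (world z) of pumpkin2 below -5 m and value of joint dial above -5 rad) and not (height (world z) of pumpkin3 below -5 m and value of joint dial above -5 rad) and (height (world z) of pumpkin4 below -5 m and value of joint dial above -5 rad) and value of joint dial between 1.4208 and 1.7208 rad) or (not (height (world z) of pumpkin2 below -5 m and value of joint dial above -5 rad) and (height (world z) of pumpkin3 below -5 m and value of joint dial above -5 rad) and not (height (world z) of pumpkin4 below -5 m and value of joint dial above -5 rad) and value of joint dial between 1.4208 and 1.7208 rad) or ((height (world z) of pumpkin2 below -5 m and value of joint dial above -5 rad) and not (height (world z) of pumpkin3 below -5 m and value of joint dial above -5 rad) and not (height (world z) of pumpkin4 below -5 m and value of joint dial above -5 rad) and value of joint dial between 1.4208 and 1.7208 rad) or (not (height (world z) of pumpkin2 below -5 m and value of joint dial above -5 rad) and not (height (world z) of pumpkin3 below -5 m and value of joint dial above -5 rad) and not (height (world z) of pumpkin4 below -5 m and value of joint dial above -5 rad) and value of joint dial between 1.9444 and 2.2444 rad))); the robot touches nothing.
It fails at once if the coffee cup is moved by more than 4 cm or tipped over (distance of coffee_cup from where it was at the start of the episode above 0.04 m or angle between coffee_cup's own z axis and vertical above 0.6 rad).
It fails at once if the glaze jar is moved by more than 4 cm or tipped over (distance of glaze_jar from where it was at the start of the episode above 0.04 m or angle between glaze_jar's own z axis and vertical above 0.6 rad).
It fails at once if the clay brush is moved by more than 4 cm or tipped over (distance of clay_brush from where it was at the start of the episode above 0.04 m).
Of pumpkin2, pumpkin3, pumpkin4 only 1 to 3 are there at a start; the rules pass over those that are not, and their reading is None.
At some moment in a run one of pumpkin1, pumpkin2, pumpkin3, pumpkin4 may be knocked a few centimetres aside while the robot is not near it.
Once in a run the grip may slacken for a moment while it holds something.
It also fails if it takes over 210 s, if anything falls off the work surface, if the arm or the gripper's body presses on something with over 40 N, if the wrist force passes 120 N, or if a joint passes its speed limit or range.

## Working session

There is one attempt and no reset: what is moved stays moved. The work goes in short steps, Python scripts to look and compute and a shell command to move; the robot and the scene stay as the last step left them, time stands still between calls to the robot, and variables do not carry over. Pictures are saved under pics/ and viewed, at most 15 in all, crops included, and the job is handed in when it is done.

```bash
mkdir -p pics
cat > h.py <<'E'
import numpy as np, cv2
from rig import env
def ray(im,uv):
    x,y=(uv[0]-im["cx"])/im["fx"],(uv[1]-im["cy"])/im["fy"]
    K=np.eye(3);p=cv2.undistortPoints(np.array([[[x,y]]],float),K,np.array([im["k1"],0,0,0.]))[0,0]
    P=np.array(im["pose"]);d=P[:3,:3]@np.array([p[0],-p[1],-1]);return P[:3,3],d/np.linalg.norm(d)
def at(im,uv,z):
    o,d=ray(im,uv);return o+d*(z-o[2])/d[2]
def proj(im,X):
    P=np.array(im["pose"]);c=P[:3,:3].T@(np.array(X)-P[:3,3]);x,y=c[0]/-c[2],-c[1]/-c[2]
    s=1+im["k1"]*(x*x+y*y);return np.array([im["fx"]*x*s+im["cx"],im["fy"]*y*s+im["cy"]])
def tri(ims,uvs):
    A=np.zeros((3,3));b=np.zeros(3)
    for im,uv in zip(ims,uvs):
        o,d=ray(im,uv);M=np.eye(3)-np.outer(d,d);A+=M;b+=M@o
    return np.linalg.solve(A,b)
def togo(X,yaw=None):
    """shift in tool axes to world X; tool yaw: wanted world angle of tool y (deg), mod 180"""
    s=env.observe();R=np.array(s["tool_rot"]);d=R.T@(np.array(X)-np.array(s["position"]));o=[d.round(4)]
    if yaw is not None:
        cur=np.degrees(np.arctan2(R[1,1],R[0,1]));t=(yaw-cur+90)%180-90
        o.append("rotz(tool) rad %.3f"%np.radians(-t))
    return o
E
python3 - <<'E'
from h import *
s=env.observe();print(s)
for c in ("scene","top"):
    im=env.get_image(c);cv2.imwrite(f"pics/{c}0.png",im["image"])
    print(c,np.array(im["pose"]).round(3).tolist(),im["fx"],im["k1"])
    for t in ("machine","platter_top","hub_grip","gear_grip","tooth_tip","dial_grip","dial_pointer","tray","vase","pumpkin1","coffee_cup","glaze_jar","clay_brush"):
        r=env.tip_of(c,t);print(t,[(np.round(x["centre"]).tolist(),round(x["conf"],2)) for x in r[:6]])
E
```

```text
{'time_s': 0.0, 'q': array([-8.85400247e+01,  2.18419163e+01,  7.43838315e+01,  1.33382843e-04,
        8.38597976e+01, -1.23363661e+01]), 'qvel': array([ 0.02291849,  0.03029524, -0.10916435, -0.04392403, -0.07145094,
        0.00219834]), 'joint_efforts': array([-1.59735200e-04, -4.48465204e+01, -2.31280947e+01, -1.11369347e-04,
        4.77186069e-03,  2.34035255e-06]), 'position': array([ 0.13114516, -0.53386042,  0.24770852]), 'tool_rot': array([[ 9.71149575e-01,  2.38471177e-01, -3.57269395e-05],
       [ 2.38470963e-01, -9.71148481e-01,  1.49262235e-03],
       [ 3.21251245e-04, -1.45807939e-03, -9.99998885e-01]]), 'ft_force': array([-0.43522308, -0.61508393,  0.11542712]), 'wrist_torque': array([ 0.00527414, -0.02307809, -0.01661003]), 'gripper_force': 0.0, 'grip_width': 0.08525445081435322}
scene [[-0.839, -0.355, 0.412, 1.126], [0.543, -0.559, 0.626, 0.816], [0.008, 0.749, 0.662, 0.968], [0.0, 0.0, 0.0, 1.0]] 579.1059262735902 -0.04823332968812172
machine [([377.0, 318.0], 0.61)]
platter_top [([381.0, 290.0], 0.9)]
hub_grip [([380.0, 278.0], 0.58)]
gear_grip [([325.0, 241.0
[... 535 characters left out ...]
 0.071, 0.997, 1.219], [0.0, 0.0, 0.0, 1.0]] 492.2307108209681 0.020748342012583392
machine []
platter_top [([249.0, 272.0], 0.72)]
hub_grip [([244.0, 268.0], 0.76), ([470.0, 203.0], 0.34)]
gear_grip [([317.0, 261.0], 0.84), ([171.0, 283.0], 0.68)]
tooth_tip [([362.0, 174.0], 0.71), ([244.0, 272.0], 0.61), ([303.0, 261.0], 0.43)]
dial_grip [([162.0, 280.0], 0.7)]
dial_pointer [([169.0, 281.0], 0.91)]
tray [([485.0, 280.0], 0.76)]
vase [([255.0, 238.0], 0.76), ([319.0, 262.0], 0.17)]
pumpkin1 [([419.0, 317.0], 0.97), ([421.0, 262.0], 0.79), ([382.0, 293.0], 0.58)]
coffee_cup [([359.0, 171.0], 0.88)]
glaze_jar [([467.0, 200.0], 0.88), ([412.0, 190.0], 0.28)]
clay_brush [([412.0, 191.0], 0.71)]
```

View pics/top0.png

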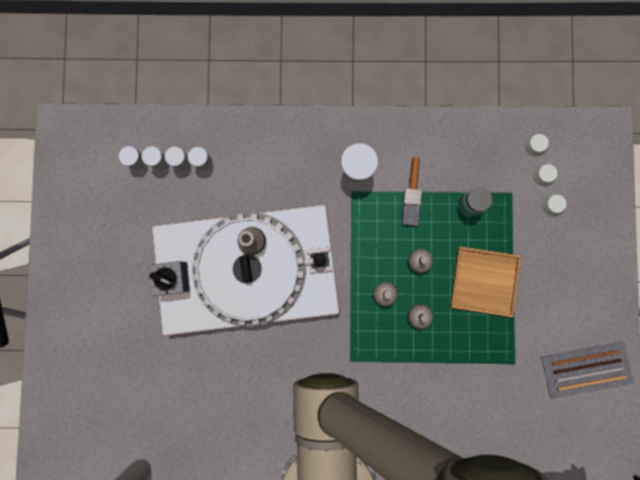

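View pics/scene0.png

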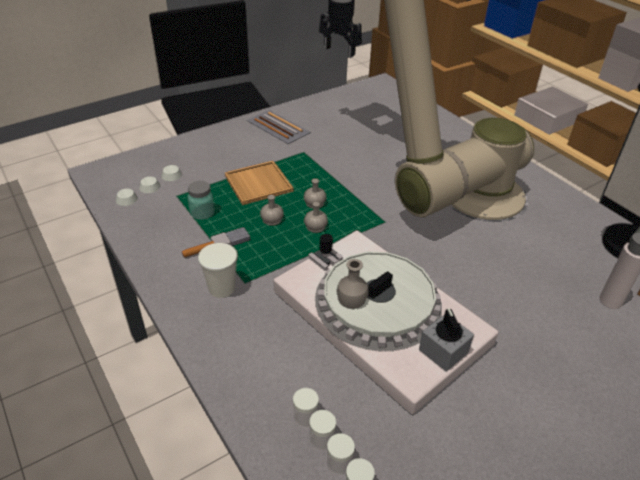

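Run:
```python
from h import *
a=env.get_image("top");b=env.get_image("scene")
P=dict(platter=((249,272),(381,290),.08),hub=((244,268),(380,278),.106),gear=((317,261),(325,241),.106),dial=((162,280),(451,321),.139),tray=((485,280),(257,186),.0),vase=((255,238),(354,300),.08),p1=((419,317),(274,219),0),p2=((421,262),(315,202),0),p3=((382,293),(315,223),0),cup=((359,171),(221,288),0),jar=((467,200),(203,211),0),brush=((412,191),(214,246),.005))
for k,(u,v,z) in P.items():print(k,at(a,u,z).round(3),at(b,v,z).round(3),tri((a,b),(u,v)).round(3))
```

```text
platter [0.524 0.187 0.08 ] [0.528 0.193 0.08 ] [0.524 0.188 0.073]
hub [0.533 0.194 0.106] [0.526 0.183 0.106] [0.533 0.191 0.117]
gear [0.551 0.029 0.106] [0.557 0.024 0.106] [0.554 0.026 0.106]
dial [0.505 0.367 0.139] [0.507 0.369 0.139] [0.505 0.368 0.137]
tray [ 0.511 -0.381  0.   ] [ 0.518 -0.37   0.   ] [ 0.511 -0.384 -0.011]
vase [0.603 0.174 0.08 ] [0.594 0.185 0.08 ] [0.598 0.179 0.077]
p1 [ 0.419 -0.22   0.   ] [ 0.552 -0.218  0.   ] [ 0.463 -0.26  -0.068]
p2 [ 0.554 -0.225  0.   ] [ 0.42  -0.221  0.   ] [ 0.512 -0.176  0.081]
p3 [ 0.477 -0.129  0.   ] [ 0.47  -0.146  0.   ] [ 0.479 -0.129  0.016]
cup [ 0.78  -0.071  0.   ] [ 0.782 -0.067  0.   ] [ 0.781 -0.071 -0.005]
jar [ 0.709 -0.339  0.   ] [ 0.695 -0.349 -0.   ] [ 0.704 -0.333  0.015]
brush [ 0.73  -0.203  0.005] [ 0.734 -0.201  0.005] [ 0.731 -0.204  0.001]
```

The top picture shows three pumpkins on the mat, at about (419,317), (421,262) and (382,293). The vase neck is at (247,238) on the platter, with the hub bar at (247,268), the knob at (319,260) and the dial at (164,280). The tray centre is at (486,281). The scene picture agrees, so I'm moving over the vase.

```bash
R='[1,0.208,-0.193,0,0,0,0]'
python3 -m pendant '[[1,0.208,-0.193,0,0,0,0],[1,0.208,-0.193,0,0,0,0],[1,0.208,-0.193,0,0,0,0],[1,0.208,-0.193,0,0,0,0],[1,0.208,-0.193,0,0,0,0]]'
python3 -m pendant '[[1,0.208,-0.193,0,0,0,0],[1,0.208,-0.193,0,0,0,0],[1,0.208,-0.193,0,0,0,0],[1,0.208,-0.193,0,0,0,0],[1,0.208,-0.193,0,0,0,0]]'
python3 -m pendant '[[1,0.208,-0.193,0,0,0,0],[1,0.208,-0.193,0,0,0,0],[1,0.208,-0.193,0,0,0,0],[1,0.208,-0.193,0,0,0,0],[1,0.208,-0.193,0,0,0,0]]'
cat > w.py <<'E'
import sys
from h import *
# usage: w.py picname cam:thing:z ...
name=sys.argv[1];ims={}
for a in sys.argv[2:]:
    c,t,z=a.split(":")
    if c not in ims:
        ims[c]=env.get_image(c);cv2.imwrite(f"pics/{name}_{c}.png",ims[c]["image"])
    print(c,t,[(np.round(x["centre"]).tolist(),round(x["conf"],2),at(ims[c],x["centre"],float(z)).round(4).tolist()) for x in env.tip_of(c,t)[:4]])
print(np.round(env.observe()["position"],4),env.observe()["time_s"])
E
python3 w.py v1 wrist:vase:.08 wrist:hub_grip:.106 wrist:platter_top:.08 wrist:gear_grip:.106 wrist:dial_grip:.139 wrist:dial_pointer:.15
```

```text
time_s: 2.12
position: [0.2881, -0.2947, 0.2486]
tool_rot: [[0.971, 0.24, 0.0], [0.24, -0.971, -0.0], [0.0, 0.0, -1.0]]
ft_force: [0.4, -0.2, 0.4]
grip_width: 0.0853
gripper_force: 0.0
time_s: 2.75
position: [0.4441, -0.0576, 0.2485]
tool_rot: [[0.971, 0.241, 0.001], [0.241, -0.971, 0.0], [0.0, 0.0, -1.0]]
ft_force: [-0.3, -1.2, -1.0]
grip_width: 0.0854
gripper_force: 0.0
time_s: 3.38
position: [0.5999, 0.1797, 0.2478]
tool_rot: [[0.971, 0.241, -0.0], [0.241, -0.971, 0.0], [-0.0, -0.0, -1.0]]
ft_force: [-0.1, -1.0, -0.3]
grip_width: 0.0852
gripper_force: 0.0
wrist vase [([317.0, 216.0], 0.7, [0.5955, 0.1818, 0.08])]
wrist hub_grip [([284.0, 300.0], 0.96, [0.5347, 0.192, 0.106]), ([316.0, 218.0], 0.71, [0.6008, 0.1838, 0.106]), ([505.0, 324.0], 0.63, [0.5553, 0.0281, 0.106])]
wrist platter_top [([286.0, 286.0], 0.83, [0.534, 0.1925, 0.08])]
wrist gear_grip [([507.0, 324.0], 0.83, [0.5554, 0.0262, 0.106])]
wrist dial_grip []
wrist dial_pointer [([17.0, 329.0], 0.75, [0.4983, 0.3498, 0.15])]
[0.5988 0.176  0.2487] 3.725
```

View pics/v1_wrist.png

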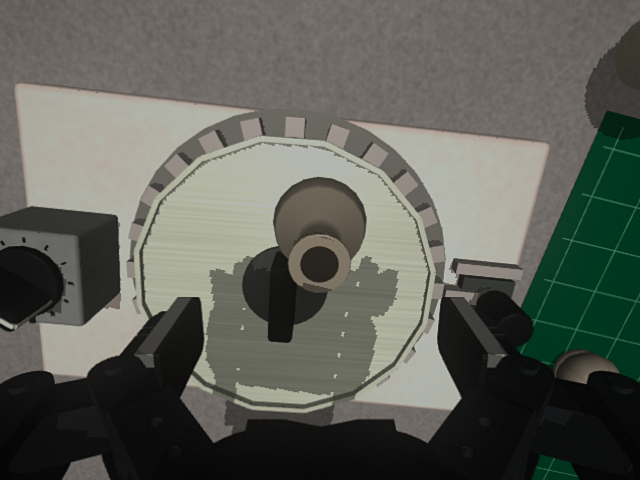

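Run:
```python
from h import *
im=env.get_image("wrist");print(im["pose"].round(3).tolist() if hasattr(im["pose"],"round") else im["pose"])
for t in ("vase",):
    r=env.trace("wrist",t);print([(np.round(x["bbox"]).tolist(),x["conf"]) for x in r])
print([ (proj(im,(0.598,0.178,z))).round() for z in (.08,.105,.17,.18)])
```

```text
[[0.236, 0.931, 0.279, 0.671], [-0.972, 0.227, 0.068, 0.194], [-0.0, -0.287, 0.958, 0.373], [0.0, 0.0, 0.0, 1.0]]
[([315.0, 230.0, 98.0, 110.0], 0.69)]
[array([319., 211.]), array([318., 220.]), array([318., 252.]), array([318., 259.])]
```

The wrist view shows the vase lip ring at (320,263), midway between the fingers and where the estimate projects it. I'll descend, grip the neck and lift.

```bash
python3 -m pendant '[[1,-0.002,0,0.045,0,0,0],[1,-0.002,0,0.087,0,0,0],[1,-0.002,0,0.087,0,0,0],[0,-0.002,0,0.087,0,0,0],[0,-0.002,0,0.087,0,0,0]]' 60
python3 -m pendant '[[0,0,0,0,0,0,0],[0,0,0,0,0,0,0],[0,0,0,-0.02,0,0,0],[0,0,0,-0.06,0,0,0],[0,0,0,-0.1,0,0,0]]' 60
python3 - <<'E'
from h import *
print(togo((0.511,-0.381,0.26)))
E
```

```text
time_s: 4.45
position: [0.5979, 0.1765, 0.1634]
tool_rot: [[0.971, 0.238, 0.004], [0.238, -0.971, 0.0], [0.004, 0.001, -1.0]]
ft_force: [-0.4, -0.6, 0.6]
grip_width: 0.0516
gripper_force: 0.0
time_s: 5.08
position: [0.5968, 0.1764, 0.2622]
tool_rot: [[0.971, 0.238, -0.001], [0.238, -0.971, -0.0], [-0.001, -0.0, -1.0]]
ft_force: [0.3, 0.3, -1.5]
grip_width: 0.0303
gripper_force: 59.5
[array([-0.2163,  0.5209,  0.0024])]
```

```bash
python3 w.py v2 wrist:vase:.08 scene:vase:.18
python3 - <<'E'
from h import *
print(env.observe()["grip_width"],env.observe()["ft_force"])
a=cv2.imread("pics/v2_wrist.png");b=cv2.imread("pics/v2_scene.png")[180:380,250:500]
cv2.imwrite("pics/v2.png",np.hstack([cv2.resize(a,(400,300)),cv2.resize(b,(375,300))]))
E
```

```text
wrist vase [([311.0, 251.0], 0.81, [0.5585, 0.1756, 0.08]), ([436.0, 280.0], 0.65, [0.5588, 0.0691, 0.08]), ([494.0, 308.0], 0.47, [0.5461, 0.013, 0.08])]
scene vase [([356.0, 262.0], 0.96, [0.5904, 0.1755, 0.18])]
[0.5969 0.1765 0.261 ] 5.275
0.030686616987930328 [-0.20305911  0.88772213 -2.40604142]
```

View pics/v2.png

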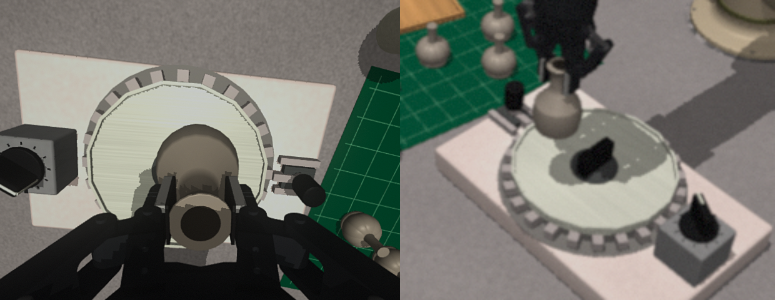

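The vase hangs upright from the fingers just below its lip, with the lip ring at (200,222) in the crop. Carrying it to the tray.

```bash
python3 -m pendant '[[0,-0.107,0.26,0,0,0,0],[0,-0.107,0.26,0,0,0,0],[0,-0.107,0.26,0,0,0,0],[0,-0.107,0.26,0,0,0,0],[0,-0.107,0.26,0,0,0,0]]' 60
python3 -m pendant '[[0,-0.107,0.26,0,0,0,0],[0,-0.107,0.26,0,0,0,0],[0,-0.107,0.26,0,0,0,0],[0,-0.107,0.26,0,0,0,0],[0,-0.107,0.26,0,0,0,0]]' 60
python3 -m pendant '[[0,0,0,0.05,0,0,0],[0,0,0,0.1,0,0,0],[0,0,0,0.14,0,0,0],[0,0,0,0.158,0,0,0],[0,0,0,0.158,0,0,0]]' 60
python3 w.py v3 top:vase:.04 top:tray:0 scene:vase:.02 scene:tray:0
python3 - <<'E'
from h import *
s=env.observe();print(s["grip_width"],s["ft_force"])
a=cv2.imread("pics/v3_scene.png")[130:250,180:340];b=cv2.imread("pics/v3_top.png")[220:340,420:580]
cv2.imwrite("pics/v3.png",np.hstack([cv2.resize(a,(400,300)),cv2.resize(b,(400,300))]))
E
```

```text
time_s: 5.9
position: [0.554, -0.1042, 0.2593]
tool_rot: [[0.972, 0.236, -0.004], [0.236, -0.972, 0.001], [-0.003, -0.002, -1.0]]
ft_force: [0.1, 0.3, -1.2]
grip_width: 0.0311
gripper_force: 47.4
time_s: 6.52
position: [0.5118, -0.3823, 0.2586]
tool_rot: [[0.972, 0.236, -0.003], [0.236, -0.972, 0.003], [-0.002, -0.003, -1.0]]
ft_force: [0.4, 1.2, -1.6]
grip_width: 0.0309
gripper_force: 59.6
time_s: 7.15
position: [0.5122, -0.3785, 0.1003]
tool_rot: [[0.971, 0.238, -0.004], [0.238, -0.971, 0.005], [-0.003, -0.005, -1.0]]
ft_force: [0.4, -0.2, -2.1]
grip_width: 0.0303
gripper_force: 59.7
top vase [([412.0, 194.0], 0.62, [0.7165, -0.1964, 0.04]), ([483.0, 280.0], 0.54, [0.5127, -0.3645, 0.04])]
top tray [([485.0, 279.0], 0.56, [0.5131, -0.3814, 0.0])]
scene vase [([258.0, 179.0], 0.63, [0.5106, -0.3725, 0.02])]
scene tray [([256.0, 184.0], 0.6, [0.5145, -0.3801, 0.0]), ([211.0, 244.0], 0.19, [0.7343, -0.2172, 0.0])]
[ 0.5135 -0.3797  0.1041] 7.45
0.030494743374607496 [-0.61395038  0.05697814 -1.86516029]
```

View pics/v3.png

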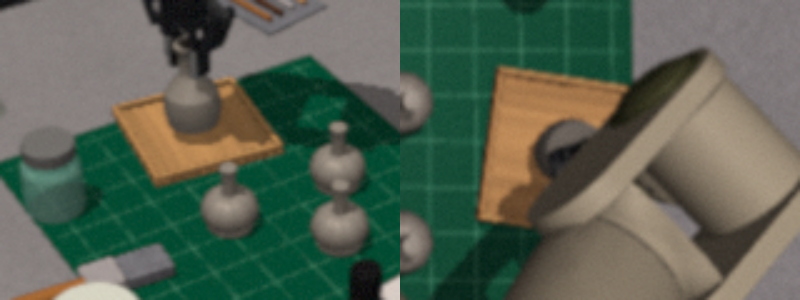

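The vase is upright over the tray centre, at (190,100) in the crop. I'll lower it until the force shows contact.

```bash
python3 -m pendant '[[0,0,0,0.004,0,0,0],[0,0,0,0.008,0,0,0],[0,0,0,0.011,0,0,0],[0,0,0,0.011,0,0,0]]' 60
python3 -m pendant '[[0,0,0,0.002,0,0,0],[0,0,0,0.002,0,0,0],[0,0,0,0.002,0,0,0]]' 60
```

```text
time_s: 7.95
position: [0.5132, -0.3794, 0.092]
tool_rot: [[0.971, 0.238, -0.0], [0.238, -0.971, 0.0], [-0.0, -0.001, -1.0]]
ft_force: [-1.0, -0.4, -1.5]
grip_width: 0.0307
gripper_force: 59.7
time_s: 8.32
position: [0.5133, -0.3796, 0.0904]
tool_rot: [[0.971, 0.238, 0.0], [0.238, -0.971, -0.0], [0.0, 0.0, -1.0]]
ft_force: [-0.2, 0.7, -2.1]
grip_width: 0.0304
gripper_force: 59.7
```

```bash
python3 -m pendant '[[0,0,0,0.002,0,0,0],[0,0,0,0.002,0,0,0]]' 60
python3 -m pendant '[[0,0,0,0.002,0,0,0],[0,0,0,0.002,0,0,0]]' 60
python3 -m pendant '[[0,0,0,0.002,0,0,0],[0,0,0,0.002,0,0,0]]' 60
```

```text
time_s: 8.57
position: [0.5135, -0.3796, 0.0889]
tool_rot: [[0.971, 0.239, 0.001], [0.239, -0.971, -0.001], [0.001, 0.001, -1.0]]
ft_force: [-0.5, 2.6, 3.3]
grip_width: 0.0302
gripper_force: 59.9
time_s: 8.82
position: [0.514, -0.3796, 0.0888]
tool_rot: [[0.971, 0.239, 0.003], [0.239, -0.971, -0.002], [0.002, 0.003, -1.0]]
ft_force: [-1.6, 4.6, 15.8]
grip_width: 0.0302
gripper_force: 60.4
time_s: 9.07
position: [0.5144, -0.3798, 0.0887]
tool_rot: [[0.971, 0.239, 0.004], [0.239, -0.971, -0.004], [0.003, 0.004, -1.0]]
ft_force: [-3.5, 8.2, 27.5]
grip_width: 0.0305
gripper_force: 60.8
```

```bash
python3 -m pendant '[[0,0,0,-0.004,0,0,0],[1,0,0,-0.004,0,0,0],[1,0,0,-0.004,0,0,0],[1,0,0,-0.004,0,0,0],[1,0,0,-0.004,0,0,0]]' 60
python3 -m pendant '[[1,0,0,-0.02,0,0,0],[1,0,0,-0.06,0,0,0],[1,0,0,-0.12,0,0,0],[1,0,0,-0.18,0,0,0],[1,0,0,-0.18,0,0,0]]' 60
python3 w.py v4 wrist:vase:.006 wrist:tray:0 scene:vase:.006  top:gear_grip:.106
python3 - <<'E'
from h import *
# gear knob target, yaw tool-y along machine x (8 deg)
print(togo((0.554,0.027,0.27),8))
a=cv2.imread("pics/v4_wrist.png");b=cv2.imread("pics/v4_scene.png")[130:250,180:340]
cv2.imwrite("pics/v4.png",np.hstack([cv2.resize(a,(400,300)),cv2.resize(b,(400,300))]))
E
```

```text
time_s: 9.7
position: [0.5133, -0.3795, 0.0881]
tool_rot: [[0.971, 0.238, -0.0], [0.238, -0.971, 0.0], [-0.0, -0.0, -1.0]]
ft_force: [0.1, -0.5, 0.6]
grip_width: 0.0852
gripper_force: 0.0
time_s: 10.32
position: [0.5142, -0.3803, 0.2736]
tool_rot: [[0.971, 0.239, 0.007], [0.239, -0.971, -0.007], [0.005, 0.009, -1.0]]
ft_force: [-0.2, -0.4, -1.0]
grip_width: 0.0854
gripper_force: 0.0
wrist vase [([313.0, 190.0], 0.97, [0.5106, -0.3754, 0.006])]
wrist tray []
scene vase []
top gear_grip [([321.0, 262.0], 0.56, [0.549, 0.0195, 0.106])]
[ 0.5132 -0.3794  0.267 ] 10.675
[array([ 0.1365, -0.3849, -0.0023]), 'rotz(tool) rad -1.470']
```

View pics/v4.png

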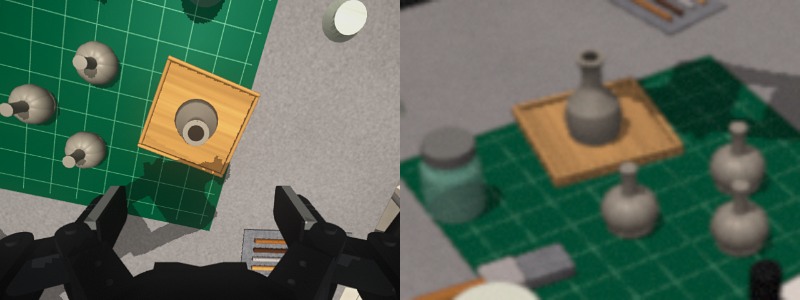

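The vase stands upright in the tray, with its lip at (196,131) in the wrist crop. Next is the gear knob.

```bash
python3 -m pendant '[[1,0.1,-0.28,0,0,0,-0.18],[1,0.1,-0.28,0,0,0,-0.36],[1,0.1,-0.28,0,0,0,-0.54],[1,0.1,-0.28,0,0,0,-0.72],[1,0.1,-0.28,0,0,0,-0.9]]' 60
python3 - <<'E'
from h import *
print(togo((0.554,0.027,0.25),8))
E
```

```text
time_s: 11.3
position: [0.5434, -0.0813, 0.2679]
tool_rot: [[0.41, 0.912, -0.001], [0.912, -0.41, 0.0], [0.0, -0.001, -1.0]]
ft_force: [-0.1, -1.0, 0.2]
grip_width: 0.0855
gripper_force: 0.0
[array([ 0.1031, -0.0348,  0.018 ]), 'rotz(tool) rad -0.563']
```

```bash
python3 -m pendant '[[1,0.05,-0.02,0,0,0,-0.18],[1,0.103,-0.035,0.018,0,0,-0.36],[1,0.103,-0.035,0.018,0,0,-0.563],[1,0.103,-0.035,0.018,0,0,-0.563],[1,0.103,-0.035,0.018,0,0,-0.563]]' 60
python3 w.py v5 wrist:gear_grip:.106 wrist:tooth_tip:.06 wrist:hub_grip:.106 wrist:platter_top:.08
```

```text
time_s: 11.92
position: [0.5548, 0.0239, 0.2502]
tool_rot: [[-0.129, 0.992, -0.0], [0.992, 0.129, 0.0], [0.0, -0.0, -1.0]]
ft_force: [-0.5, -0.8, 0.1]
grip_width: 0.0852
gripper_force: 0.0
wrist gear_grip [([319.0, 220.0], 0.95, [0.555, 0.0237, 0.106])]
wrist tooth_tip [([321.0, 156.0], 0.64, [0.5512, 0.062, 0.06])]
wrist hub_grip []
wrist platter_top [([321.0, 219.0], 0.4, [0.5567, 0.0176, 0.08])]
[0.5548 0.024  0.2504] 12.175
```

View pics/v5_wrist.png

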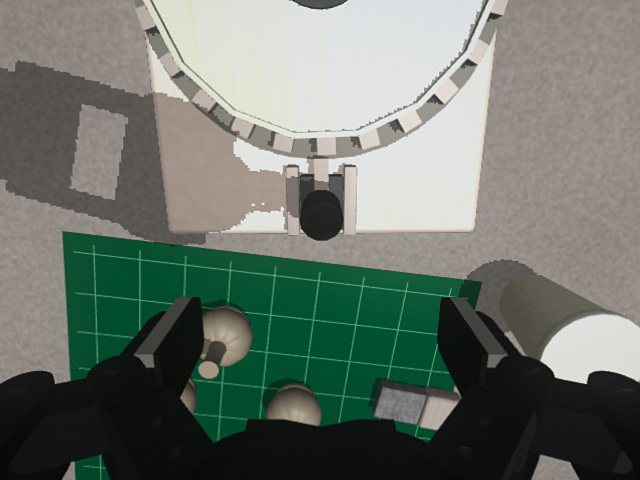

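The wrist view shows the knob at (321,215), centred and with its rails aligned to the tool. A gear tooth at (322,145) faces the sprung tooth. I'll descend and grip the knob.

```bash
python3 -m pendant '[[1,0,0,0.06,0,0,0],[1,0,0,0.12,0,0,0],[1,0,0,0.144,0,0,0],[1,0,0,0.144,0,0,0],[0,0,0,0.144,0,0,0]]' 70
python3 -m pendant '[[0,0,0,0,0,0,0],[0,0,0,0,0,0,0],[0,0,0,0,0,0,0],[0,0,0,0,0,0,0]]' 70
python3 -m pendant '[[0,0.004,0,0,0,0,0],[0,0.008,0,0,0,0,0],[0,0.012,0,0,0,0,0],[0,0.016,0,0,0,0,0],[0,0.019,0,0,0,0,0]]' 70
```

```text
time_s: 12.8
position: [0.5555, 0.0243, 0.1077]
tool_rot: [[-0.132, 0.991, 0.002], [0.991, 0.132, -0.0], [-0.001, 0.002, -1.0]]
ft_force: [1.2, -0.2, 0.7]
grip_width: 0.0698
gripper_force: 0.0
time_s: 13.3
position: [0.5553, 0.0245, 0.1075]
tool_rot: [[-0.133, 0.991, 0.002], [0.991, 0.133, -0.0], [-0.001, 0.002, -1.0]]
ft_force: [-1.0, 1.6, 4.6]
grip_width: 0.0284
gripper_force: 68.6
time_s: 13.92
position: [0.5531, 0.0411, 0.1075]
tool_rot: [[-0.132, 0.991, 0.003], [0.991, 0.132, -0.005], [-0.005, 0.002, -1.0]]
ft_force: [-1.5, -13.6, 4.3]
grip_width: 0.0284
gripper_force: 68.6
```

```bash
python3 -m pendant '[[0,0.002,0,0,0,0,0],[0,0.003,0,0,0,0,0],[0,0.004,0,0,0,0,0]]' 70
```

```text
time_s: 14.3
position: [0.5531, 0.0416, 0.1075]
tool_rot: [[-0.132, 0.991, 0.003], [0.991, 0.132, -0.011], [-0.011, 0.002, -1.0]]
ft_force: [-0.7, -34.2, 2.6]
grip_width: 0.028
gripper_force: 68.7
```

```bash
python3 -m pendant '[[0,-0.004,0,0,0,0,0],[1,-0.004,0,0,0,0,0],[1,-0.004,0,0,0,0,0],[1,-0.004,0,0,0,0,0],[1,-0.004,0,0,0,0,0]]' 70
python3 -m pendant '[[1,0,0,-0.03,0,0,0],[1,0,0,-0.09,0,0,0],[1,0,0,-0.14,0,0,0],[1,0,0,-0.14,0,0,-0.18],[1,0.05,0,-0.14,0,0,-0.36]]' 70
python3 -m pendant '[[1,0.03,0,0,0,0,-0.18],[1,0.06,0,0,0,0,-0.36],[1,0.06,0,0,0,0,-0.54],[1,0.06,0,0,0,0,-0.72],[1,0.06,0,0,0,0,-0.9]]' 70
python3 w.py v6 wrist:gear_grip:.106 wrist:tooth_tip:.06 wrist:hub_grip:.106 wrist:platter_top:.08
python3 - <<'E'
from h import *
print(togo((0.531,0.191,0.25),98))
E
```

```text
time_s: 14.92
position: [0.5522, 0.0436, 0.1063]
tool_rot: [[-0.133, 0.991, -0.0], [0.991, 0.133, 0.0], [0.0, -0.0, -1.0]]
ft_force: [0.4, 0.5, -0.1]
grip_width: 0.0854
gripper_force: 0.0
time_s: 15.55
position: [0.5462, 0.0916, 0.2467]
tool_rot: [[-0.475, 0.88, 0.001], [0.88, 0.475, -0.0], [-0.001, 0.001, -1.0]]
ft_force: [-0.1, 0.8, -0.6]
grip_width: 0.085
gripper_force: 0.0
time_s: 16.18
position: [0.5171, 0.146, 0.2463]
tool_rot: [[-0.985, 0.171, -0.0], [0.171, 0.985, 0.0], [0.0, 0.0, -1.0]]
ft_force: [-0.3, -0.1, 0.0]
grip_width: 0.0857
gripper_force: 0.0
wrist gear_grip [([186.0, 290.0], 0.71, [0.5534, 0.0423, 0.106])]
wrist tooth_tip [([228.0, 257.0], 0.78, [0.549, 0.0636, 0.06])]
wrist hub_grip [([389.0, 230.0], 0.77, [0.5329, 0.1923, 0.106])]
wrist platter_top [([383.0, 220.0], 0.83, [0.5333, 0.1923, 0.08])]
[0.5172 0.1457 0.2463] 16.425
[array([-0.0054,  0.047 , -0.0037]), 'rotz(tool) rad -0.321']
```

```bash
python3 -m pendant '[[1,-0.008,0.047,-0.004,0,0,-0.16],[1,-0.008,0.047,-0.004,0,0,-0.321],[1,-0.008,0.047,-0.004,0,0,-0.321],[1,-0.008,0.047,-0.004,0,0,-0.321]]' 70
python3 - <<'E'
from h import *
im=env.get_image("wrist");cv2.imwrite("pics/v7.png",im["image"])
r=env.trace("wrist","hub_grip")
for x in r[:2]:
    m=x["mask"];print(x["conf"],x["bbox"],m.sum())
print(env.tip_of("wrist","hub_grip"),env.observe()["position"])
E
```

```text
time_s: 16.92
position: [0.5333, 0.1903, 0.2503]
tool_rot: [[-0.99, -0.138, -0.0], [-0.138, 0.99, -0.0], [0.0, -0.0, -1.0]]
ft_force: [-0.1, 0.1, -0.5]
grip_width: 0.0851
gripper_force: 0.0
0.66 [321.7, 185.3, 334.6, 327.3] 81327
[{'centre': [320.9, 214.7], 'conf': 0.87}] [0.53338759 0.19020624 0.25040941]
```

View pics/v7.png

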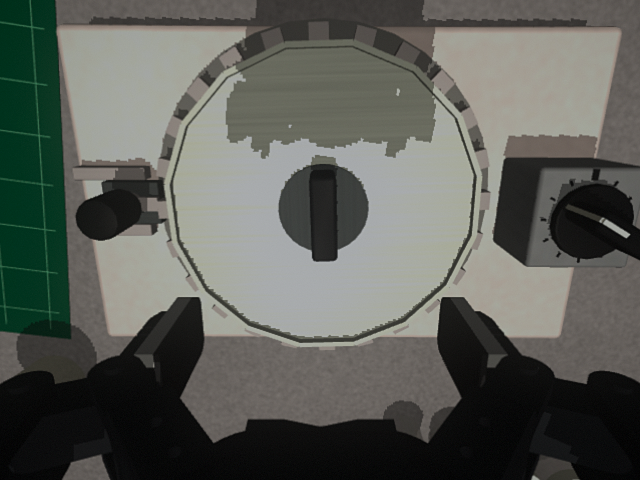

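The hub bar is at (323,213), nearly parallel to the pads, and the machine's edges are square to the tool, so its yaw is about 8°. I'll grip the hub and rock the platter.

```bash
python3 -m pendant '[[1,0,0,0.06,0,0,0],[1,0,0,0.12,0,0,0],[1,0,0,0.144,0,0,0],[1,0,0,0.144,0,0,0],[0,0,0,0.144,0,0,0]]' 60
python3 -m pendant '[[0,0,0,0,0,0,0],[0,0,0,0,0,0,0],[0,0,0,0,0,0,0],[0,0,0,0,0,0,0]]' 60
python3 -m pendant '[[0,0,0,0,0,0,-0.025],[0,0,0,0,0,0,-0.05],[0,0,0,0,0,0,-0.075],[0,0,0,0,0,0,-0.1],[0,0,0,0,0,0,-0.1]]' 60
python3 w.py v8 wrist:tooth_tip:.06
python3 -c "
from h import *
s=env.observe();print(s['wrist_torque'],s['tool_rot'][0])"
```

```text
time_s: 17.7
position: [0.5342, 0.1906, 0.1077]
tool_rot: [[-0.99, -0.142, 0.002], [-0.142, 0.99, 0.0], [-0.002, -0.0, -1.0]]
ft_force: [0.0, -0.1, 0.1]
grip_width: 0.0698
gripper_force: 0.0
time_s: 18.2
position: [0.5334, 0.1922, 0.1073]
tool_rot: [[-0.99, -0.144, 0.001], [-0.144, 0.99, 0.003], [-0.002, 0.003, -1.0]]
ft_force: [-1.9, 9.2, 5.4]
grip_width: 0.0166
gripper_force: 58.9
time_s: 18.82
position: [0.5334, 0.1922, 0.1073]
tool_rot: [[-0.97, -0.242, 0.001], [-0.242, 0.97, 0.003], [-0.002, 0.003, -1.0]]
ft_force: [-2.3, 9.3, 4.0]
grip_width: 0.0171
gripper_force: 58.6
wrist tooth_tip []
[0.5334 0.1923 0.1073] 18.925
[1.27706128 0.32587319 0.13377184] [-0.97041268 -0.24144896  0.0012748 ]
```

```bash
for i in 1; do python3 -m pendant '[[0,0,0,0,0,0,-0.015],[0,0,0,0,0,0,-0.03],[0,0,0,0,0,0,-0.03]]' 60; done
python3 -c "
from h import *
s=env.observe();print(s['wrist_torque'])"
python3 -m pendant '[[0,0,0,0,0,0,-0.015],[0,0,0,0,0,0,-0.03],[0,0,0,0,0,0,-0.03]]' 60
python3 -c "
from h import *
s=env.observe();print(s['wrist_torque'])"
```

```text
time_s: 19.3
position: [0.5334, 0.1923, 0.1073]
tool_rot: [[-0.963, -0.27, 0.001], [-0.27, 0.963, 0.003], [-0.002, 0.003, -1.0]]
ft_force: [-1.5, 8.9, 4.8]
grip_width: 0.0173
gripper_force: 58.6
[1.34775818 0.33545744 0.01821151]
time_s: 19.68
position: [0.5335, 0.1923, 0.1073]
tool_rot: [[-0.955, -0.297, 0.001], [-0.297, 0.955, 0.004], [-0.002, 0.003, -1.0]]
ft_force: [-1.8, 9.2, 4.6]
grip_width: 0.0173
gripper_force: 59.5
[ 1.40185695  0.24616598 -0.86168927]
```

```bash
python3 -m pendant '[[0,0,0,0,0,0,0.018],[0,0,0,0,0,0,0.018]]' 60
python3 -c "
from h import *
s=env.observe();print(s['wrist_torque'])"
python3 -m pendant '[[1,0,0,0,0,0,0.018],[1,0,0,0,0,0,0.018],[1,0,0,0,0,0,0.018],[1,0,0,0,0,0,0.018],[1,0,0,-0.03,0,0,0.018]]' 60
python3 -m pendant '[[1,0,0,-0.06,0,0,0],[1,0,0,-0.12,0,0,0],[1,0,0,-0.12,0,0,0.14],[1,0,0,-0.12,0,0,0.14]]' 60
python3 w.py v9 wrist:tooth_tip:.06 wrist:gear_grip:.106 wrist:hub_grip:.106 wrist:dial_grip:.139 wrist:dial_pointer:.15
python3 - <<'E'
from h import *
a=cv2.imread("pics/v9_wrist.png")[130:280,50:250]
cv2.imwrite("pics/v9.png",cv2.resize(a,(800,600),interpolation=cv2.INTER_CUBIC))
E
```

```text
time_s: 19.92
position: [0.5335, 0.1923, 0.1073]
tool_rot: [[-0.96, -0.281, 0.002], [-0.281, 0.96, 0.003], [-0.002, 0.003, -1.0]]
ft_force: [-1.7, 10.7, 3.4]
grip_width: 0.017
gripper_force: 59.1
[ 1.40985031  0.16979877 -0.08109448]
time_s: 20.55
position: [0.5325, 0.1903, 0.1349]
tool_rot: [[-0.965, -0.264, -0.005], [-0.264, 0.965, -0.001], [0.005, 0.001, -1.0]]
ft_force: [0.2, 1.0, -0.0]
grip_width: 0.0853
gripper_force: 0.0
time_s: 21.05
position: [0.5333, 0.1905, 0.2564]
tool_rot: [[-0.992, -0.128, 0.0], [-0.128, 0.992, -0.0], [-0.0, -0.0, -1.0]]
ft_force: [-0.6, -0.3, -0.4]
grip_width: 0.0857
gripper_force: 0.0
wrist tooth_tip []
wrist gear_grip [([110.0, 217.0], 0.72, [0.5537, 0.0435, 0.106])]
wrist hub_grip [([322.0, 214.0], 0.83, [0.5321, 0.1927, 0.106])]
wrist dial_grip [([609.0, 223.0], 0.86, [0.5071, 0.3694, 0.139])]
wrist dial_pointer [([597.0, 214.0], 0.58, [0.5004, 0.3524, 0.15])]
[0.5334 0.1905 0.2557] 21.35
```

View pics/v9.png

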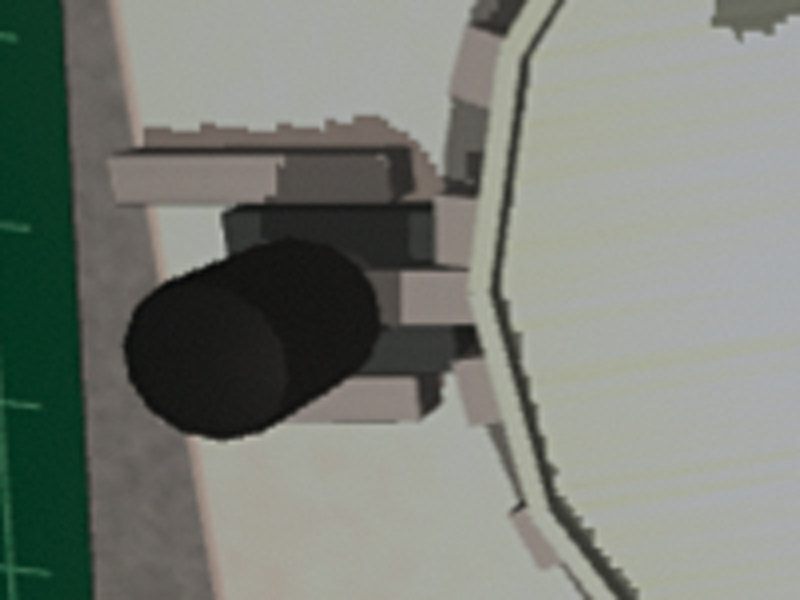

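The sprung tooth at (435,297) sits in the gap between two gear teeth, and its end runs under the rim, so it is in mesh. The torque check agreed, since the platter locked there. Now the pumpkins.

```bash
python3 -m pendant '[[1,0.051,-0.185,-0.01,0,0,0],[1,0.051,-0.185,-0.01,0,0,0],[1,0.051,-0.185,-0.01,0,0,0],[1,0.051,-0.185,-0.01,0,0,0]]' 40
python3 -m pendant '[[1,0.051,-0.185,-0.01,0,0,0],[1,0.051,-0.185,-0.01,0,0,0],[1,0.051,-0.185,-0.01,0,0,0],[1,0.051,-0.185,-0.01,0,0,0]]' 40
python3 w.py p0 wrist:pumpkin1:.0 wrist:vase:.006 top:pumpkin1:0
```

```text
time_s: 21.85
position: [0.506, -0.0027, 0.2664]
tool_rot: [[-0.992, -0.123, -0.0], [-0.123, 0.992, -0.0], [0.0, -0.0, -1.0]]
ft_force: [0.4, 0.7, -0.1]
grip_width: 0.0853
gripper_force: 0.0
time_s: 22.35
position: [0.479, -0.1921, 0.2759]
tool_rot: [[-0.992, -0.123, -0.0], [-0.123, 0.992, 0.0], [0.0, 0.0, -1.0]]
ft_force: [0.2, 0.4, 1.2]
grip_width: 0.0853
gripper_force: 0.0
wrist pumpkin1 [([287.0, 253.0], 0.93, [0.5572, -0.2172, 0.0]), ([377.0, 188.0], 0.75, [0.4765, -0.1341, 0.0]), ([298.0, 123.0], 0.6, [0.4232, -0.2201, 0.0])]
wrist vase [([129.0, 193.0], 0.62, [0.511, -0.3794, 0.006])]
top pumpkin1 [([381.0, 292.0], 0.96, [0.4784, -0.1278, 0.0]), ([246.0, 268.0], 0.74, [0.5356, 0.2081, 0.0]), ([420.0, 262.0], 0.65, [0.5546, -0.2229, 0.0]), ([417.0, 316.0], 0.52, [0.4204, -0.2143, 0.0])]
[ 0.4795 -0.1878  0.2763] 22.6
```

View pics/p0_wrist.png

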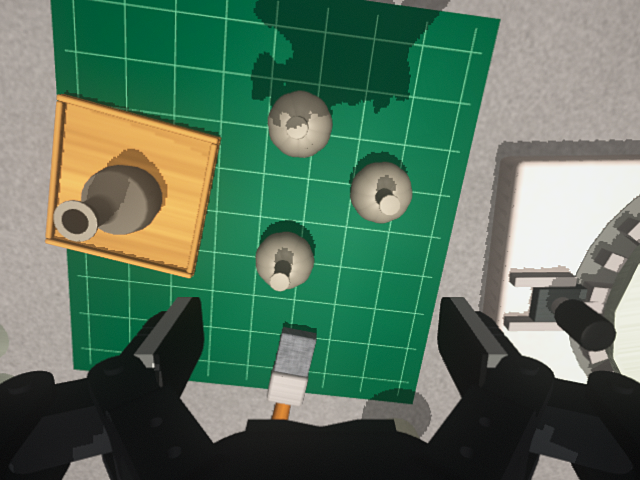

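The picture shows three pumpkins, all upright, with stalk tops at (390,204), (279,281) and (297,126). The vase stands in the tray at left.

Run:
```python
from h import *
im=env.get_image("wrist")
for uv in ((390,204),(279,281),(297,126)): print(at(im,uv,.075).round(4))
print(togo((0.4755,-0.135,.15)))
```

```text
[ 0.4761 -0.1288  0.075 ]
[ 0.5574 -0.2136  0.075 ]
[ 0.4234 -0.2127  0.075 ]
[array([-0.0028,  0.0529,  0.1263])]
```

```bash
python3 -m pendant '[[1,-0.0035,0.057,0,0,0,0],[1,-0.0035,0.057,0.06,0,0,0],[1,-0.0035,0.057,0.12,0,0,0],[1,-0.0035,0.057,0.14,0,0,0]]' 40
python3 w.py p1 wrist:pumpkin1:0
```

```text
time_s: 23.15
position: [0.4743, -0.1304, 0.1335]
tool_rot: [[-0.992, -0.129, -0.004], [-0.129, 0.992, 0.003], [0.004, 0.003, -1.0]]
ft_force: [0.6, -0.8, 0.2]
grip_width: 0.0851
gripper_force: 0.0
wrist pumpkin1 [([314.0, 224.0], 0.9, [0.4758, -0.1332, 0.0]), ([186.0, 126.0], 0.7, [0.4231, -0.2199, 0.0])]
[ 0.4747 -0.1309  0.1345] 23.25
```

Run:
```python
from h import *
im=env.get_image("wrist")
print([proj(im,(0.476,-0.131,z)).round() for z in (0,.075)],proj(im,env.observe()["position"]-np.array([0,0,.06])).round())
cv2.imwrite("pics/p1s.png",cv2.resize(im["image"],(400,300)))
```

```text
[array([318., 223.]), array([318., 265.])] [317. 264.]
```

View pics/p1s.png

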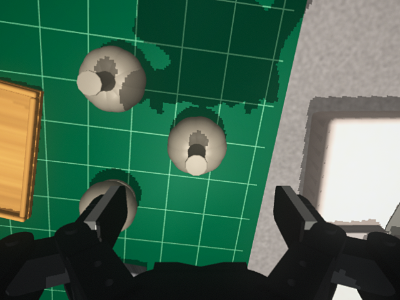

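The stalk top is at (312,264) in full-picture pixels, 2–3 mm off the jaw centre line. I'll correct for that, descend and grip.

```bash
python3 -m pendant '[[1,0,-0.0025,0.04,0,0,0],[1,0,-0.0025,0.0705,0,0,0],[1,0,-0.0025,0.0705,0,0,0],[0,0,-0.0025,0.0705,0,0,0],[0,0,-0.0025,0.0705,0,0,0]]' 40
python3 -m pendant '[[0,0,0,0,0,0,0],[0,0,0,0,0,0,0],[0,0,0,0,0,0,0],[0,0,0,0,0,0,0]]' 40
python3 -m pendant '[[0,0,0,-0.03,0,0,0],[0,0,0,-0.08,0,0,0],[0,0,0,-0.14,0,0,0],[0,0,0,-0.16,0,0,0]]' 40
python3 - <<'E'
from h import *
print(togo((0.5148,0.2559,0.224)))
E
```

```text
time_s: 23.92
position: [0.4765, -0.1351, 0.0674]
tool_rot: [[-0.992, -0.127, 0.003], [-0.127, 0.992, -0.001], [-0.002, -0.002, -1.0]]
ft_force: [-0.5, 0.4, -0.2]
grip_width: 0.0516
gripper_force: 0.0
time_s: 24.42
position: [0.476, -0.1348, 0.0664]
tool_rot: [[-0.992, -0.127, 0.001], [-0.127, 0.992, -0.0], [-0.001, -0.0, -1.0]]
ft_force: [0.9, 1.0, 6.8]
grip_width: 0.0165
gripper_force: 38.8
time_s: 24.92
position: [0.4763, -0.1352, 0.2291]
tool_rot: [[-0.992, -0.127, 0.004], [-0.127, 0.992, -0.003], [-0.004, -0.003, -1.0]]
ft_force: [0.5, 0.1, -1.8]
grip_width: 0.0167
gripper_force: 39.2
[array([-0.0878,  0.3831,  0.0042])]
```

```bash
python3 -m pendant '[[0,-0.044,0.1915,0,0,0,0],[0,-0.044,0.1915,0,0,0,0],[0,-0.044,0.1915,0,0,0,0],[0,-0.044,0.1915,0,0,0,0]]' 40
python3 -m pendant '[[0,-0.044,0.1915,0,0,0,0],[0,-0.044,0.1915,0,0,0,0],[0,-0.044,0.1915,0,0,0,0],[0,-0.044,0.1915,0,0,0,0],[0,-0.044,0.1915,0.03,0,0,0]]' 40
python3 -m pendant '[[0,0,0,0.03,0,0,0],[0,0,0,0.04,0,0,0],[0,0,0,0.04,0,0,0]]' 40
python3 w.py p2 scene:pumpkin1:.08 wrist:gear_grip:.106
```

```text
time_s: 25.42
position: [0.4946, 0.0639, 0.2255]
tool_rot: [[-0.991, -0.131, -0.001], [-0.131, 0.991, 0.001], [0.001, 0.001, -1.0]]
ft_force: [-0.4, 0.2, -1.3]
grip_width: 0.0168
gripper_force: 39.4
time_s: 26.05
position: [0.5154, 0.2563, 0.1967]
tool_rot: [[-0.992, -0.128, 0.004], [-0.128, 0.992, 0.0], [-0.004, -0.0, -1.0]]
ft_force: [0.2, -0.8, -2.6]
grip_width: 0.0167
gripper_force: 39.6
time_s: 26.42
position: [0.5147, 0.2554, 0.1559]
tool_rot: [[-0.992, -0.126, -0.001], [-0.126, 0.992, -0.0], [0.001, -0.0, -1.0]]
ft_force: [0.2, -0.2, -0.5]
grip_width: 0.0167
gripper_force: 39.6
scene pumpkin1 [([312.0, 200.0], 0.95, [0.4809, -0.1445, 0.08]), ([406.0, 304.0], 0.78, [0.5098, 0.2515, 0.08]), ([273.0, 221.0], 0.69, [0.604, -0.1281, 0.08]), ([344.0, 264.0], 0.35, [0.5469, 0.0866, 0.08])]
wrist gear_grip []
[0.515  0.2561 0.157 ] 26.625
```

```bash
python3 -m pendant '[[0,0,0,0.004,0,0,0],[0,0,0,0.008,0,0,0],[0,0,0,0.008,0,0,0]]' 40
python3 -m pendant '[[0,0,0,0.002,0,0,0],[0,0,0,0.002,0,0,0]]' 40
python3 -m pendant '[[0,0,0,0.002,0,0,0],[0,0,0,0.002,0,0,0]]' 40
```

```text
time_s: 27.0
position: [0.5142, 0.2561, 0.1474]
tool_rot: [[-0.992, -0.127, -0.001], [-0.127, 0.992, -0.0], [0.001, -0.0, -1.0]]
ft_force: [-0.0, -0.5, -1.8]
grip_width: 0.0167
gripper_force: 39.6
time_s: 27.25
position: [0.5148, 0.2565, 0.1465]
tool_rot: [[-0.992, -0.127, 0.001], [-0.127, 0.992, 0.001], [-0.002, 0.001, -1.0]]
ft_force: [-0.5, 2.6, 3.0]
grip_width: 0.0168
gripper_force: 39.9
time_s: 27.5
position: [0.5153, 0.2572, 0.1461]
tool_rot: [[-0.992, -0.127, 0.004], [-0.127, 0.992, 0.003], [-0.005, 0.002, -1.0]]
ft_force: [-2.7, 4.1, 13.7]
grip_width: 0.0167
gripper_force: 40.6
```

```bash
python3 -m pendant '[[0,0,0,-0.003,0,0,0],[0.5,0,0,-0.003,0,0,0],[0.5,0,0,-0.003,0,0,0],[0.5,0,0,-0.003,0,0,0],[0.5,0,0,-0.02,0,0,0]]' 40
python3 -m pendant '[[0.5,0,0,-0.03,0,0,0],[0.5,0,0,-0.09,0,0,0],[1,0,0,-0.09,0,0,0]]' 40
python3 - <<'E'
from h import *
print(togo((0.5565,-0.2175,0.2)))
E
```

```text
time_s: 28.12
position: [0.5139, 0.2559, 0.1628]
tool_rot: [[-0.992, -0.127, -0.003], [-0.127, 0.992, -0.001], [0.003, -0.0, -1.0]]
ft_force: [0.5, 0.6, 0.3]
grip_width: 0.0425
gripper_force: 0.0
time_s: 28.5
position: [0.5158, 0.2566, 0.2582]
tool_rot: [[-0.992, -0.127, 0.009], [-0.127, 0.992, 0.002], [-0.009, 0.001, -1.0]]
ft_force: [0.2, -0.2, -0.3]
grip_width: 0.0597
gripper_force: 0.0
[array([ 0.0203, -0.4755,  0.0575])]
```

```bash
python3 -m pendant '[[1,0.01,-0.238,0,0,0,0],[1,0.01,-0.238,0,0,0,0],[1,0.01,-0.238,0,0,0,0],[1,0.01,-0.238,0,0,0,0]]' 40
python3 -m pendant '[[1,0.01,-0.238,0,0,0,0],[1,0.01,-0.238,0,0,0,0],[1,0.01,-0.238,0,0,0,0],[1,0.01,-0.238,0.06,0,0,0],[1,0.01,-0.238,0.06,0,0,0]]' 40
python3 w.py p3 wrist:pumpkin1:0 scene:pumpkin1:.08
python3 - <<'E'
from h import *
im=env.get_image("wrist")
for z in (.02,.04,.06): print("jaw line",z,proj(im,(*env.observe()["position"][:2],z)).round())
a=cv2.imread("pics/p3_wrist.png");b=cv2.imread("pics/p3_scene.png")[180:380,250:500]
cv2.imwrite("pics/p3.png",np.hstack([cv2.resize(a,(400,300)),cv2.resize(b,(375,300))]))
E
```

```text
time_s: 29.0
position: [0.5344, 0.0166, 0.253]
tool_rot: [[-0.992, -0.126, -0.001], [-0.126, 0.992, 0.0], [0.001, 0.0, -1.0]]
ft_force: [0.3, 0.4, 0.8]
grip_width: 0.0856
gripper_force: 0.0
time_s: 29.62
position: [0.5536, -0.2201, 0.1899]
tool_rot: [[-0.992, -0.124, -0.005], [-0.124, 0.992, 0.003], [0.005, 0.004, -1.0]]
ft_force: [-0.6, 0.6, 0.1]
grip_width: 0.0856
gripper_force: 0.0
wrist pumpkin1 [([338.0, 28.0], 0.66, [0.4249, -0.2215, 0.0]), ([321.0, 207.0], 0.55, [0.5564, -0.2179, 0.0])]
scene pumpkin1 [([407.0, 303.0], 0.73, [0.5049, 0.2507, 0.08]), ([313.0, 205.0], 0.71, [0.4883, -0.1274, 0.08])]
[ 0.5554 -0.2175  0.1947] 29.825
jaw line 0.02 [320. 207.]
jaw line 0.04 [319. 213.]
jaw line 0.06 [319. 221.]
```

View pics/p3.png

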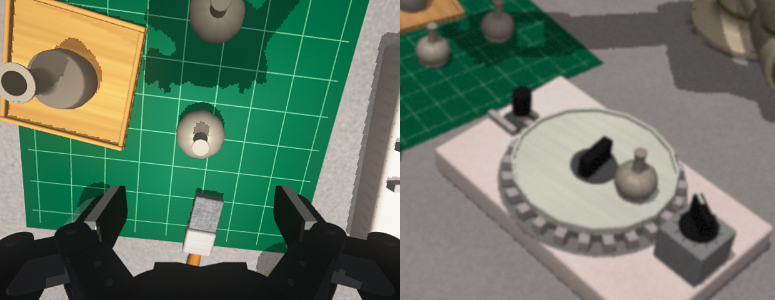

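Pumpkin 1 stands upright on the platter at (635,185) in the scene crop. The next pumpkin's stalk top is at (321,237) in full-picture pixels, centred between the fingers. Gripping it.

```bash
python3 -m pendant '[[1,-0.002,0.0005,0.06,0,0,0],[1,-0.002,0.0005,0.11,0,0,0],[1,-0.002,0.0005,0.127,0,0,0],[1,-0.002,0.0005,0.127,0,0,0],[0,-0.002,0.0005,0.127,0,0,0]]' 40
python3 -m pendant '[[0,0,0,0,0,0,0],[0,0,0,0,0,0,0],[0,0,0,0,0,0,0],[0,0,0,0,0,0,0],[0,0,0,0,0,0,0]]' 40
python3 -m pendant '[[0,0,0,-0.03,0,0,0],[0,0,0,-0.08,0,0,0],[0,0,0,-0.14,0,0,0],[0,0,0,-0.16,0,0,0]]' 40
python3 - <<'E'
from h import *
print(togo((0.5512,0.1291,0.225)))
E
```

```text
time_s: 30.5
position: [0.5578, -0.2176, 0.0687]
tool_rot: [[-0.992, -0.128, 0.003], [-0.128, 0.992, -0.002], [-0.002, -0.002, -1.0]]
ft_force: [-0.0, 0.1, -0.5]
grip_width: 0.0694
gripper_force: 0.0
time_s: 31.12
position: [0.5572, -0.2181, 0.0673]
tool_rot: [[-0.992, -0.127, 0.001], [-0.127, 0.992, -0.001], [-0.001, -0.001, -1.0]]
ft_force: [-0.0, -1.0, 5.6]
grip_width: 0.0165
gripper_force: 39.0
time_s: 31.62
position: [0.5574, -0.2179, 0.2301]
tool_rot: [[-0.992, -0.127, 0.004], [-0.127, 0.992, -0.002], [-0.004, -0.003, -1.0]]
ft_force: [0.0, 0.5, -2.0]
grip_width: 0.0165
gripper_force: 39.2
[array([-0.0379,  0.345 ,  0.0043])]
```

```bash
python3 -m pendant '[[0,-0.019,0.1725,0,0,0,0],[0,-0.019,0.1725,0,0,0,0],[0,-0.019,0.1725,0,0,0,0]]' 40
python3 -m pendant '[[0,-0.019,0.1725,0,0,0,0],[0,-0.019,0.1725,0,0,0,0],[0,-0.019,0.1725,0,0,0,0],[0,-0.019,0.1725,0.03,0,0,0],[0,-0.019,0.1725,0.06,0,0,0]]' 40
python3 -m pendant '[[0,0,0,0.008,0,0,0],[0,0,0,0.012,0,0,0],[0,0,0,0.015,0,0,0],[0,0,0,0.015,0,0,0]]' 40
```

```text
time_s: 32.0
position: [0.5531, -0.0419, 0.2262]
tool_rot: [[-0.992, -0.127, -0.002], [-0.127, 0.992, 0.001], [0.002, 0.001, -1.0]]
ft_force: [0.9, -1.4, -1.2]
grip_width: 0.0167
gripper_force: 39.3
time_s: 32.62
position: [0.5502, 0.1302, 0.1655]
tool_rot: [[-0.992, -0.128, -0.001], [-0.128, 0.992, 0.0], [0.001, 0.0, -1.0]]
ft_force: [0.6, 0.2, -1.4]
grip_width: 0.0165
gripper_force: 39.4
time_s: 33.12
position: [0.551, 0.1292, 0.1524]
tool_rot: [[-0.992, -0.127, 0.001], [-0.127, 0.992, 0.0], [-0.001, -0.0, -1.0]]
ft_force: [0.5, -0.1, -2.3]
grip_width: 0.0161
gripper_force: 39.4
```

```bash
python3 -m pendant '[[0,0,0,0.003,0,0,0],[0,0,0,0.004,0,0,0],[0,0,0,0.004,0,0,0]]' 40
python3 -m pendant '[[0,0,0,0.002,0,0,0],[0,0,0,0.002,0,0,0]]' 40
python3 -m pendant '[[0,0,0,0.001,0,0,0],[0,0,0,0.001,0,0,0]]' 40
```

```text
time_s: 33.5
position: [0.5508, 0.1293, 0.1478]
tool_rot: [[-0.992, -0.127, -0.0], [-0.127, 0.992, -0.0], [0.0, -0.0, -1.0]]
ft_force: [-0.7, -0.6, -1.5]
grip_width: 0.0169
gripper_force: 39.4
time_s: 33.75
position: [0.5516, 0.129, 0.1471]
tool_rot: [[-0.992, -0.127, 0.003], [-0.127, 0.992, -0.001], [-0.003, -0.001, -1.0]]
ft_force: [-0.5, -2.1, 6.4]
grip_width: 0.0167
gripper_force: 39.9
time_s: 34.0
position: [0.5518, 0.1288, 0.1469]
tool_rot: [[-0.992, -0.127, 0.004], [-0.127, 0.992, -0.001], [-0.004, -0.001, -1.0]]
ft_force: [-2.0, -3.2, 11.5]
grip_width: 0.0168
gripper_force: 40.3
```

```bash
python3 -m pendant '[[0,0,0,-0.002,0,0,0],[0.5,0,0,-0.002,0,0,0],[0.5,0,0,-0.002,0,0,0],[0.5,0,0,-0.002,0,0,0],[0.5,0,0,-0.02,0,0,0]]' 40
python3 -m pendant '[[0.5,0,0,-0.03,0,0,0],[0.5,0,0,-0.09,0,0,0],[1,0,0,-0.09,0,0,0],[1,0,0,-0.09,0,0,0]]' 40
python3 - <<'E'
from h import *
print(togo((0.424,-0.219,0.2)))
E
```

```text
time_s: 34.62
position: [0.5503, 0.1292, 0.1639]
tool_rot: [[-0.992, -0.127, -0.003], [-0.127, 0.992, -0.0], [0.003, 0.0, -1.0]]
ft_force: [-0.7, -1.1, 0.0]
grip_width: 0.0426
gripper_force: 0.0
time_s: 35.12
position: [0.5505, 0.1293, 0.2542]
tool_rot: [[-0.992, -0.127, -0.001], [-0.127, 0.992, 0.0], [0.001, 0.0, -1.0]]
ft_force: [-0.1, -0.5, -0.4]
grip_width: 0.0773
gripper_force: 0.0
[array([ 0.1696, -0.3294,  0.0543])]
```

```bash
python3 -m pendant '[[1,0.085,-0.165,0,0,0,0],[1,0.085,-0.165,0,0,0,0],[1,0.085,-0.165,0,0,0,0]]' 40
python3 -m pendant '[[1,0.085,-0.164,0,0,0,0],[1,0.085,-0.164,0,0,0,0],[1,0.085,-0.164,0,0,0,0],[1,0.085,-0.164,0.055,0,0,0],[1,0.085,-0.164,0.055,0,0,0]]' 40
python3 w.py p4 wrist:pumpkin1:0 scene:pumpkin1:.08
python3 - <<'E'
from h import *
im=env.get_image("wrist");p=env.observe()["position"]
print("jaw line .075",proj(im,(*p[:2],.075)).round())
a=cv2.imread("pics/p4_wrist.png");b=cv2.imread("pics/p4_scene.png")[180:380,250:500]
cv2.imwrite("pics/p4.png",np.hstack([cv2.resize(a,(400,300)),cv2.resize(b,(375,300))]))
E
```

```text
time_s: 35.5
position: [0.4861, -0.0466, 0.2533]
tool_rot: [[-0.992, -0.127, -0.003], [-0.127, 0.992, 0.001], [0.003, 0.001, -1.0]]
ft_force: [-0.2, -1.3, -0.3]
grip_width: 0.0852
gripper_force: 0.0
time_s: 36.12
position: [0.4221, -0.2176, 0.1964]
tool_rot: [[-0.992, -0.126, -0.007], [-0.126, 0.992, 0.007], [0.006, 0.008, -1.0]]
ft_force: [-0.5, 0.2, 0.5]
grip_width: 0.0853
gripper_force: 0.0
wrist pumpkin1 [([313.0, 206.0], 0.82, [0.4256, -0.2207, 0.0])]
scene pumpkin1 [([355.0, 278.0], 0.87, [0.5535, 0.1349, 0.08]), ([405.0, 306.0], 0.86, [0.5136, 0.2553, 0.08]), ([313.0, 202.0], 0.77, [0.4811, -0.1388, 0.08]), ([343.0, 267.0], 0.59, [0.5566, 0.0933, 0.08])]
[ 0.4248 -0.2184  0.2013] 36.325
jaw line .075 [319. 224.]
```

View pics/p4.png

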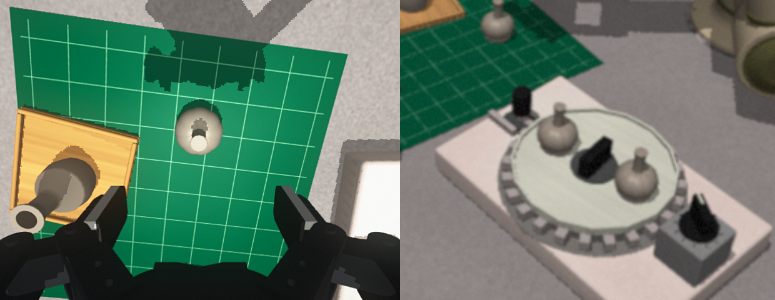

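Two pumpkins stand upright on the platter, at (557,130) and (637,180) in the scene crop. The last stalk is at (317,230) in full-picture pixels, centred between the fingers.

```bash
python3 -m pendant '[[1,0,-0.001,0.06,0,0,0],[1,0,-0.001,0.115,0,0,0],[1,0,-0.001,0.134,0,0,0],[1,0,-0.001,0.134,0,0,0],[0,0,-0.001,0.134,0,0,0]]' 40
python3 -m pendant '[[0,0,0,0,0,0,0],[0,0,0,0,0,0,0],[0,0,0,0,0,0,0],[0,0,0,0,0,0,0],[0,0,0,0,0,0,0]]' 40
python3 -m pendant '[[0,0,0,-0.03,0,0,0],[0,0,0,-0.08,0,0,0],[0,0,0,-0.14,0,0,0],[0,0,0,-0.16,0,0,0]]' 40
python3 - <<'E'
from h import *
print(togo((0.4657,0.1732,0.225)))
E
```

```text
time_s: 37.0
position: [0.4249, -0.22, 0.0673]
tool_rot: [[-0.992, -0.127, 0.002], [-0.127, 0.992, -0.002], [-0.002, -0.002, -1.0]]
ft_force: [-0.9, -0.7, 1.0]
grip_width: 0.0698
gripper_force: 0.0
time_s: 37.62
position: [0.4243, -0.2196, 0.0663]
tool_rot: [[-0.992, -0.127, 0.001], [-0.127, 0.992, -0.0], [-0.001, -0.0, -1.0]]
ft_force: [-0.3, 1.6, 5.5]
grip_width: 0.0166
gripper_force: 38.8
time_s: 38.12
position: [0.4246, -0.2201, 0.2291]
tool_rot: [[-0.992, -0.127, 0.004], [-0.127, 0.992, -0.004], [-0.003, -0.004, -1.0]]
ft_force: [-0.2, 0.1, -1.0]
grip_width: 0.0165
gripper_force: 39.2
[array([-0.0907,  0.3849,  0.0028])]
```

```bash
python3 -m pendant '[[0,-0.0455,0.1925,0,0,0,0],[0,-0.0455,0.1925,0,0,0,0],[0,-0.0455,0.1925,0,0,0,0],[0,-0.0455,0.1925,0,0,0,0]]' 40
python3 -m pendant '[[0,-0.0455,0.1925,0,0,0,0],[0,-0.0455,0.1925,0,0,0,0],[0,-0.0455,0.1925,0,0,0,0],[0,-0.0455,0.1925,0,0,0,0],[0,-0.0455,0.1925,0.03,0,0,0]]' 40
python3 -m pendant '[[0,0,0,0.03,0,0,0],[0,0,0,0.04,0,0,0],[0,0,0,0.045,0,0,0],[0,0,0,0.047,0,0,0],[0,0,0,0.047,0,0,0]]' 40
```

```text
time_s: 38.62
position: [0.4443, -0.0198, 0.2258]
tool_rot: [[-0.991, -0.131, -0.001], [-0.131, 0.991, 0.001], [0.0, 0.001, -1.0]]
ft_force: [0.4, -0.5, -1.4]
grip_width: 0.0164
gripper_force: 39.3
time_s: 39.25
position: [0.4666, 0.174, 0.1966]
tool_rot: [[-0.992, -0.128, 0.004], [-0.128, 0.992, 0.0], [-0.004, -0.0, -1.0]]
ft_force: [-0.4, -0.7, -2.3]
grip_width: 0.0166
gripper_force: 39.5
time_s: 39.88
position: [0.4658, 0.1737, 0.1494]
tool_rot: [[-0.992, -0.127, 0.001], [-0.127, 0.992, 0.0], [-0.001, -0.0, -1.0]]
ft_force: [0.1, 1.1, -1.0]
grip_width: 0.0168
gripper_force: 39.5
```

```bash
python3 -m pendant '[[0,0,0,0.002,0,0,0],[0,0,0,0.002,0,0,0]]' 40
python3 -m pendant '[[0,0,0,0.002,0,0,0],[0,0,0,0.002,0,0,0]]' 40
```

```text
time_s: 40.12
position: [0.4655, 0.1738, 0.1469]
tool_rot: [[-0.992, -0.127, 0.0], [-0.127, 0.992, 0.0], [-0.0, 0.0, -1.0]]
ft_force: [0.3, -0.3, -1.1]
grip_width: 0.0167
gripper_force: 39.5
time_s: 40.38
position: [0.4661, 0.1744, 0.1462]
tool_rot: [[-0.992, -0.127, 0.003], [-0.127, 0.992, 0.001], [-0.003, 0.001, -1.0]]
ft_force: [-2.0, 3.6, 9.2]
grip_width: 0.0168
gripper_force: 40.2
```

```bash
python3 -m pendant '[[0,0,0,-0.002,0,0,0],[0.5,0,0,-0.002,0,0,0],[0.5,0,0,-0.002,0,0,0],[0.5,0,0,-0.002,0,0,0],[0.5,0,0,-0.02,0,0,0]]' 40
python3 -m pendant '[[0.5,0,0,-0.03,0,0,0],[0.5,0,0,-0.09,0,0,0],[0.5,0,0,-0.13,0,0,0],[0.5,0,0,-0.13,0,0,0]]' 40
python3 - <<'E'
from h import *
print(togo((0.506,0.368,0.28)))
E
```

```text
time_s: 41.0
position: [0.4649, 0.1737, 0.1641]
tool_rot: [[-0.992, -0.127, -0.003], [-0.127, 0.992, -0.0], [0.003, -0.0, -1.0]]
ft_force: [0.1, 0.7, -1.3]
grip_width: 0.0423
gripper_force: 0.0
time_s: 41.5
position: [0.4663, 0.1739, 0.2975]
tool_rot: [[-0.992, -0.127, 0.006], [-0.127, 0.992, 0.001], [-0.006, -0.0, -1.0]]
ft_force: [0.0, -0.2, 0.8]
grip_width: 0.0422
gripper_force: 0.0
[array([-0.0639,  0.1875,  0.0179])]
```

```bash
python3 -m pendant '[[1,-0.064,0.1875,0.015,0,0,0],[1,-0.064,0.1875,0.015,0,0,0],[1,-0.064,0.1875,0.015,0,0,0],[1,-0.064,0.1875,0.015,0,0,0],[1,-0.064,0.1875,0.015,0,0,0]]' 40
python3 w.py d0 wrist:dial_grip:.139 wrist:dial_pointer:.153 wrist:pumpkin1:.08 wrist:platter_top:.08 scene:pumpkin1:.08
python3 - <<'E'
from h import *
im=env.get_image("wrist")
b=cv2.imread("pics/d0_scene.png")[180:380,250:500]
u,v=proj(im,(0.506,0.368,.12)).astype(int);print(u,v,[proj(im,(0.506+.04*np.cos(np.radians(188)),0.368+.04*np.sin(np.radians(188)),.119)).round()])
c=im["image"][max(v-75,0):v+75,u-100:u+100]
cv2.imwrite("pics/d0.png",np.hstack([cv2.resize(c,(400,300)),cv2.resize(b,(375,300))]))
E
```

```text
time_s: 42.12
position: [0.5049, 0.368, 0.2783]
tool_rot: [[-0.992, -0.128, -0.002], [-0.128, 0.992, -0.001], [0.002, -0.001, -1.0]]
ft_force: [0.2, 0.0, 0.3]
grip_width: 0.0852
gripper_force: 0.0
wrist dial_grip [([322.0, 224.0], 0.64, [0.5082, 0.3705, 0.139])]
wrist dial_pointer [([294.0, 218.0], 0.94, [0.502, 0.3511, 0.153])]
wrist pumpkin1 [([30.0, 220.0], 0.84, [0.5517, 0.1309, 0.08]), ([81.0, 116.0], 0.64, [0.4623, 0.1768, 0.08]), ([184.0, 194.0], 0.6, [0.5136, 0.2567, 0.08])]
wrist platter_top [([104.0, 208.0], 0.56, [0.534, 0.1925, 0.08])]
scene pumpkin1 [([398.0, 271.0], 0.89, [0.4613, 0.1689, 0.08]), ([406.0, 303.0], 0.84, [0.5074, 0.2514, 0.08]), ([355.0, 277.0], 0.7, [0.5513, 0.1313, 0.08]), ([213.0, 243.0], 0.41, [0.762, -0.1342, 0.08])]
[0.5053 0.3671 0.2803] 42.475
320 212 [array([319., 157.])]
```

View pics/d0.png

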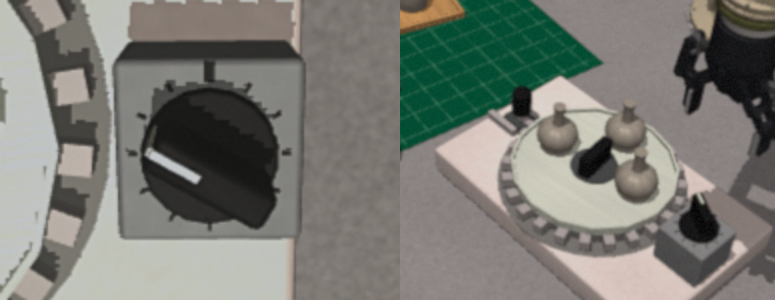

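All three pumpkins stand upright on the platter in the scene crop, at (557,130), (626,125) and (637,180). On the dial the long mark is at (209,70), and the white pointer runs from (200,180) to (148,153). That is 60° counter-clockwise of the mark, so it is 2 clicks before zero and needs 5 clicks (150°) clockwise.

```bash
python3 -m pendant '[[1,-0.002,0.0017,0,0,0,-0.18],[1,-0.002,0.0017,0,0,0,-0.36],[1,-0.002,0.0017,0,0,0,-0.54],[1,-0.002,0.0017,0,0,0,-0.72],[1,-0.002,0.0017,0,0,0,-0.9]]' 40
python3 -m pendant '[[1,0,0,0.03,0,0,-0.147],[1,0,0,0.08,0,0,-0.147],[1,0,0,0.12,0,0,-0.147],[1,0,0,0.139,0,0,-0.147],[1,0,0,0.139,0,0,-0.147]]' 40
python3 -m pendant '[[0,0,0,0,0,0,0],[0,0,0,0,0,0,0],[0,0,0,0,0,0,0],[0,0,0,0,0,0,0],[0,0,0,0,0,0,0]]' 40
python3 -c "
from h import *
s=env.observe();print(s['wrist_torque'],s['q'])"
```

```text
time_s: 43.15
position: [0.507, 0.3696, 0.28]
tool_rot: [[-0.512, -0.859, 0.0], [-0.859, 0.512, 0.0], [-0.0, -0.0, -1.0]]
ft_force: [0.2, -0.0, -0.4]
grip_width: 0.0854
gripper_force: 0.0
time_s: 43.78
position: [0.5066, 0.3694, 0.1397]
tool_rot: [[-0.387, -0.922, -0.002], [-0.922, 0.387, -0.001], [0.002, 0.002, -1.0]]
ft_force: [-0.6, 0.6, 1.1]
grip_width: 0.0855
gripper_force: 0.0
time_s: 44.4
position: [0.5078, 0.3695, 0.1415]
tool_rot: [[-0.387, -0.922, 0.002], [-0.922, 0.387, -0.0], [-0.001, -0.002, -1.0]]
ft_force: [3.8, -2.9, 3.6]
grip_width: 0.0132
gripper_force: 43.9
[-0.44837881 -0.485627    0.0347558 ] [ 2.52817050e+01  3.45396951e+01  7.05132395e+01 -5.68703393e-02
  7.48324978e+01 -1.31956920e+02]
```

```bash
python3 -m pendant '[[0,0,0,0,0,0,0.18],[0,0,0,0,0,0,0.36],[0,0,0,0,0,0,0.54],[0,0,0,0,0,0,0.72],[0,0,0,0,0,0,0.9]]' 40
python3 -m pendant '[[0,0,0,0,0,0,0.18],[0,0,0,0,0,0,0.36],[0,0,0,0,0,0,0.54],[0,0,0,0,0,0,0.72],[0,0,0,0,0,0,0.9]]' 40
python3 -m pendant '[[0,0,0,0,0,0,0.18],[0,0,0,0,0,0,0.36],[0,0,0,0,0,0,0.54],[0,0,0,0,0,0,0.72],[0,0,0,0,0,0,0.818]]' 40
python3 -m pendant '[[0,0,0,0,0,0,0],[0,0,0,0,0,0,0]]' 40
python3 -c "
from h import *
s=env.observe();print(s['wrist_torque'],s['q'],s['tool_rot'])"
```

```text
time_s: 45.02
position: [0.5073, 0.3703, 0.1415]
tool_rot: [[-0.964, -0.265, 0.001], [-0.265, 0.964, 0.001], [-0.002, 0.001, -1.0]]
ft_force: [1.3, 1.6, 3.3]
grip_width: 0.0133
gripper_force: 43.9
time_s: 45.65
position: [0.5075, 0.3712, 0.1415]
tool_rot: [[-0.807, 0.59, 0.002], [0.59, 0.807, 0.003], [-0.0, 0.004, -1.0]]
ft_force: [3.3, 5.8, 1.9]
grip_width: 0.0134
gripper_force: 43.7
time_s: 46.28
position: [0.5082, 0.3715, 0.1415]
tool_rot: [[-0.123, 0.992, 0.004], [0.992, 0.123, 0.004], [0.004, 0.005, -1.0]]
ft_force: [5.7, 7.9, -0.7]
grip_width: 0.0131
gripper_force: 43.4
time_s: 46.52
position: [0.5082, 0.3715, 0.1415]
tool_rot: [[-0.127, 0.992, 0.004], [0.992, 0.127, 0.004], [0.004, 0.005, -1.0]]
ft_force: [7.0, 7.5, 0.1]
grip_width: 0.0134
gripper_force: 43.3
[ 1.18121412 -1.06414467  0.00909758] [25.36150302 34.58211738 70.42625709  0.11785324 74.66840664 18.04229588] [[-0.12687094  0.99191014  0.00424832]
 [ 0.99191257  0.12685322  0.00420905]
 [ 0.00363609  0.00474796 -0.99998212]]
```

Release, raise and check.

```bash
python3 -m pendant '[[1,0,0,0,0,0,0],[1,0,0,0,0,0,0],[1,0,0,0,0,0,0],[1,0,0,0,0,0,0],[1,0,0,-0.02,0,0,0]]' 40
python3 -m pendant '[[1,0,0,-0.05,0,0,0],[1,0,0,-0.1,0,0,0],[1,0,0,-0.14,0,0,0],[1,0,0,-0.14,0,0,0],[1,0,0,-0.14,0,0,0]]' 40
python3 w.py f wrist:dial_pointer:.153 wrist:dial_grip:.139 scene:vase:.006 scene:pumpkin1:.08 scene:gear_grip:.106 top:vase:.006
python3 - <<'E'
from h import *
im=env.get_image("wrist");u,v=proj(im,(0.507,0.369,.12)).astype(int)
c=im["image"][max(v-75,0):v+75,u-100:u+100];b=cv2.imread("pics/f_scene.png")[140:380,180:480]
cv2.imwrite("pics/f.png",np.hstack([cv2.resize(c,(400,300)),cv2.resize(b,(375,300))]))
E
```

```text
time_s: 47.15
position: [0.5063, 0.3695, 0.1597]
tool_rot: [[-0.127, 0.992, -0.003], [0.992, 0.127, -0.001], [-0.001, -0.003, -1.0]]
ft_force: [0.7, -0.5, 0.3]
grip_width: 0.0852
gripper_force: 0.0
time_s: 47.78
position: [0.5067, 0.3697, 0.2998]
tool_rot: [[-0.127, 0.992, -0.002], [0.992, 0.127, -0.001], [-0.001, -0.002, -1.0]]
ft_force: [-0.2, -0.2, -0.3]
grip_width: 0.0855
gripper_force: 0.0
wrist dial_pointer [([325.0, 183.0], 0.66, [0.5072, 0.3949, 0.153])]
wrist dial_grip [([322.0, 210.0], 0.83, [0.5086, 0.3724, 0.139]), ([323.0, 372.0], 0.18, [0.527, 0.2347, 0.139])]
scene vase [([257.0, 184.0], 0.91, [0.5167, -0.371, 0.006])]
scene pumpkin1 [([405.0, 303.0], 0.82, [0.5093, 0.2485, 0.08]), ([398.0, 274.0], 0.63, [0.4655, 0.1747, 0.08]), ([453.0, 322.0], 0.57, [0.4617, 0.3421, 0.08]), ([353.0, 277.0], 0.56, [0.5549, 0.13, 0.08])]
scene gear_grip [([332.0, 243.0], 0.78, [0.548, 0.038, 0.106])]
top vase [([483.0, 279.0], 0.6, [0.514, -0.375, 0.006])]
[0.507  0.3698 0.3006] 48.225
```

View pics/f.png

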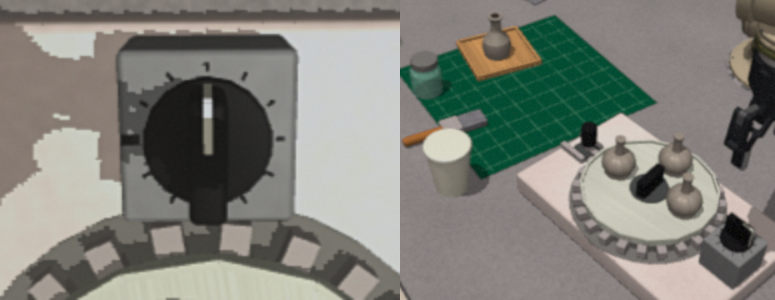

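The long mark is at (130,140) and the pointer is at (207,85), 90° clockwise of it, which is 3 clicks. The vase is upright in the tray, three pumpkins stand on the platter, and the bystanders look undisturbed. Handing in.

```bash
python3 -c "
from rig import env
print(env.close_job())"
```

```text
the job is handed in; nothing more can be done
None
```

I handed the job in at about 48 s of the 210 s, without seeing a verdict: the vase stands in the tray, the gear looked meshed and locked when rocked, all three pumpkins stand on the platter, the dial is 3 clicks past the long mark, and the cup, jar and brush were left alone.

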